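Open the bayonet tub, nest the cups in it, lock it again

TASK

Pack the tub: turn its domed lid anticlockwise, lift it off and stand it on the table; nest every loose white cup, upright, into the cup moulded in the middle of the tub, so that they make one stack. Then set the lid back with its lugs in the two slots, push it fully down, turn it clockwise to the stop so that it locks, and let go. Leave the jars and the bottle where they stand.

Things in the scene. Friction and masses are not known exactly. Their poses are not given: they have to be found in the camera images.
- tub: fixed grey round tub, open on top: 148 mm outside, 70 mm high, floor 5 mm thick, with a cup of the loose cups' shape moulded on the floor on the axis (its rim 47 mm up). The mouth has an inward flange 6 mm thick, bore 124 mm, top 70 mm up, cut by two slots facing each other, with stops beneath (see tub_slot, tub_lock). Origin: centre of the underside, z up, x towards a locked place.
- tub_slot (a point): middle of one slot, at flange-top height, 66 mm from the axis, 50 degrees anticlockwise (from above) of the tub's x axis; the other is across from it. Slots 26 mm wide, cut 8 mm outward from the bore; a long outside rib marks each. A lug let down through a slot can turn only clockwise seen from above, some 50 degrees, to a stop.
- tub_lock (a point): locked place of a lug, on the tub's x axis, 66 mm out, at flange-top height (the other is across from it); a short outside rib marks each. Locked, the lid's x axis lies along the tub's x axis, either way round; the stop is 1 to 2 degrees beyond.
- tub_seat (a point): on the tub's axis, 17 mm above its underside: where the underside of the first nested cup comes to rest, in the moulded cup; each further one rests 12 mm higher.
- lid: loose grey hollow domed lid, 0.3 kg, at first locked on the tub: at the bottom a plug ring 120 mm outside, 106 mm inside, 13 mm deep, with two lugs, one each side, along the lid's x axis (5 mm thick, 18 mm wide, 136 mm tip to tip); then a rim 150 mm across, a dome, its flat top 62 mm up (58 mm inside). Origin: centre of the underside, z up; a half turn makes no difference. No spring or detent.
- lid_handle (a point): middle of the top edge of the lid's bar handle, 88 mm above the lid's origin. The bar stands on the dome along the lid's x axis, over the lugs: 110 mm long, 14 mm thick, 26 mm high. With the lid fully down its rim rests on the tub, the lid's origin 57 mm above the tub's (2 mm side play).
- cup1: loose white open cup, one of up to five alike: round, 42 mm tall, a cone 36 mm across at the foot, widening to the mouth (62 mm inside), with a thickened upright rim 66 mm across over the top 10 mm; wall 2 mm, foot 12 mm thick. Nested, each stands 12 mm above the last with about 2 mm side play. 0.06 kg. Origin: centre of its underside, z up; starts upright. May be absent (None).
- cup2: loose white cup, same as cup1; may be absent (None)
- cup3: loose white cup, same as cup1; may be absent (None)
- cup4: loose white cup, same as cup1; may be absent (None)
- cup5: loose white cup, same as cup1; may be absent (None)
- jar1: bystander: closed black jar 72 mm across, 75 mm tall, standing; origin centre of its underside
- jar2: bystander: jar like jar1
- spray: bystander: blue bottle with a black cap, 60 mm across, 150 mm tall, standing; origin centre of its underside
There are look-alikes about, which are no part of the job. What is shaped like the cup3 but turquoise or yellow is not meant.

How it is judged:
By the outcome, as a careful person would: the job done as asked, in the order asked, and still so for the second after the job is handed in, with the robot touching nothing.
Of cup1, cup2, cup3, cup4, cup5 only 3 to 5 are there at a start; the rules pass over those that are not, and their reading is None.
At some moment in a run one of cup1, cup2, cup3, cup4, cup5, lid may be knocked a few centimetres aside while the robot is not near it.
It also fails if it takes over 210 s, if anything falls off the work surface, if the arm or the gripper's body presses on something with over 40 N, if the wrist force passes 120 N, or if a joint passes its speed limit or range.

ROBOT

A 6-joint arm with a two-finger parallel gripper is mounted at the origin on the work surface. World frame = base frame: x ahead of the robot, y to its left, z up, the work surface at z = 0. Lengths are in m, angles in rad, forces in N, time in s.
With the tool pointing down it reaches from about 0.35 to 0.975 m from the base axis. Payload 4.9 kg.
Tool frame: the origin (TCP) lies at the very end of the fingers, on their centre line; the grasp point (between the pads) lies 19 mm behind it (ctrl.pinch_z is the distance from the TCP to the grasp point, in m); z points along the fingers, y is the line along which they close (so a half turn about z gives the same grasp; the last joint's range is limited). The gripper opens to 85 mm and grips with 20 to 120 N. Pads are 22 mm wide; open, the fingers measure 114 mm over their backs; the gripper's body (76 mm by 85 mm) begins 54 mm behind the grasp point. The pads swing forward as they close: fully open they stand 13 mm farther back than shut.
Start: joints at [0.999, 0.053, 1.613, -0, 1.476, -0.119], TCP at [0.273, 0.562, 0.197] pointing down, gripper open.
Joint ranges: [-3.01, 3.01], [-1.01, 2.22], [0.06, 2.58], [-1.02, 4.17], [0.09, 2.62], [-3.14, 3.14]. Speed limits (rad/s): [2.57, 2.57, 3.14, 3.14, 3.14, 3.14].

INTERFACE

Orientations are given as a rotation vector (axis times angle).
In Python, from station import ctrl, optics gives the robot as it stands. The module is installed in compiled form; this text tells all that it offers.
- The arm moves only by the shell command python3 -m handwheel 'ROWS' [OPENING] [FORCE]. ROWS is JSON, one flat list of numbers, 6 for each row, row after row: the shift along the tool's x, y, z in m, then the turn, a rotation vector about the tool's x, y, z in degrees. A call has 1 to 20 rows; each row shifts and turns the commanded pose from where the row before left it, along the tool's axes as they then stand; what a row does not reach is not made up. A row lasts 1/10 s, in which the tool goes at most 50 mm and 8.59 degrees, less where a joint would pass 70% of its speed; a pose out of reach is approached as far as the arm can. A call is refused whole if a number of a shift passes 0.05 or a number of a turn 8.59, either way. A call with a gripper value outside its range is refused whole. OPENING is the closure, from 0 (fully open) to 1 (shut), set as the call begins (- or left out, the last holds). The fingers move at their own pace and stop on an object; FORCE is the grip in N (left out, the last holds). Time passes only in rows, so rows that do not move let the fingers close. It gives the time, the measured TCP pose, the force and the opening at its end, in the units of the state.
- ctrl.get_obs(): the state, without advancing time (a new reading comes with each control period).
- optics.get_image(name): name is "side" or "top" or "wrist"; returns (picture, depth): 420x560x3 uint8, red, green, blue; 420x560 float32, m along the optical axis (not along the pixel's ray), 0 where there is no reading.
- optics.get_calibration(name): a dict with "fovy" (degrees; the focal length in pixels is half the picture's height over the tangent of half this angle, whatever the lens; pixels are square), "cx", "cy" (the principal point, pixels), "rvec" (rotation vector, rad) and "tvec" (3), from world to camera coordinates, as OpenCV has them; the wrist camera has in their place "mount" (4x4, takes a point from camera to tool coordinates, whose origin is the TCP and whose axes are the flange's). Camera axes: x right, y down, z forward; pixel columns grow to the right and rows downward; lengths in m; the calibration is good to about 2 mm. A picture is of the moment at which its call begins: read the wrist's pose just before it. get_calibration takes no time and is no camera call.
- ctrl.finish_job(): hands the job in, once; it reports no verdict.
The state is a dict: "t": time; "q": joint angles; "dq": joint speeds; "effort": joint torques, N m; "tool_pos": TCP position; "tool_rot": TCP orientation; "contact_force": force on the tool from outside, world axes, zero at the start; "wrist_torque": the same for the moment, N m; "opening": finger opening in m.
Only numpy, scipy, OpenCV 4.12 (cv2) and the standard library are available. Lean on these libraries where they do the work, as an engineer would, in place of code of your own. Each camera call takes 0.05 s, during which the arm holds its last target. There are 200 camera calls.

## Working session

There is one attempt and no reset: what is moved stays moved. The work goes in short steps, Python scripts to look and compute and a shell command to move; the robot and the scene stay as the last step left them, time stands still between calls to the robot, and variables do not carry over. Pictures are saved under pics/ and viewed, on a budget of 14 in all, crops included, one or two more only if the job needs it, and the job is handed in when it is done.

```bash
mkdir -p pics; cat > h.py <<'E'
import numpy as np, cv2
from station import ctrl, optics
from scipy.spatial.transform import Rotation as R
def K(c): 
    f=210/np.tan(np.radians(c["fovy"])/2); return f,c["cx"],c["cy"]
def cloud(name):
    o=ctrl.get_obs(); im,d=optics.get_image(name); c=optics.get_calibration(name); f,cx,cy=K(c)
    v,u=np.mgrid[0:420,0:560]; P=np.stack([(u-cx)/f*d,(v-cy)/f*d,d],-1)
    if "mount" in c:
        M=np.array(c["mount"]); P=P@M[:3,:3].T+M[:3,3]; P=P@R.from_rotvec(o["tool_rot"]).as_matrix().T+np.array(o["tool_pos"])
    else:
        Rm=R.from_rotvec(np.ravel(c["rvec"])).as_matrix(); P=(P-np.ravel(c["tvec"]))@Rm
    P[d==0]=np.nan
    return im,d,P
def save(n,im,s=1): cv2.imwrite("pics/"+n,cv2.resize(im[:,:,::-1],None,fx=s,fy=s))
E
python3 - <<'E'
from h import *
for n in("top","side"):
    im,d,P=cloud(n); save(n+"0.png",im,1.4 if n=="top" else 1.4); c=optics.get_calibration(n); print(n,c["fovy"],np.ravel(c["tvec"]))
    np.savez(n+"0.npz",im=im,d=d,P=P)
print(optics.get_calibration("wrist")["mount"]); print(ctrl.get_obs(), ctrl.pinch_z)
E
```

```text
top 42.8529977189179 [0.02595382 0.52066469 1.35972456]
side 54.396373645557034 [-0.45519211  0.26362199  1.13665376]
[[-7.70402030e-04 -9.48048852e-01 -3.18123844e-01  8.15249700e-02]
 [ 9.99999703e-01 -7.33349559e-04 -2.36230624e-04 -1.14913244e-03]
 [-9.33780935e-06 -3.18123932e-01  9.48049136e-01 -1.76434003e-01]
 [ 0.00000000e+00  0.00000000e+00  0.00000000e+00  1.00000000e+00]]
{'t': 0.1, 'q': array([ 9.99001600e-01,  5.32877753e-02,  1.61416097e+00, -2.88562353e-05,
        1.47599959e+00, -1.18976452e-01]), 'dq': array([ 3.99548325e-04, -2.12252450e-03, -4.36201910e-03, -6.95012576e-04,
        7.00196672e-04, -1.35675859e-05]), 'effort': array([-1.18002749e-04, -3.94899380e+01, -3.71364856e+01, -1.47108240e-04,
        3.91133130e-03,  2.35613939e-06]), 'tool_pos': array([0.27309008, 0.56148081, 0.19598536]), 'tool_rot': array([-7.05084504e-01, -3.06082919e+00,  2.75751716e-03]), 'contact_force': array([-0.0685667 , -0.6398492 ,  0.38044845]), 'wrist_torque': array([ 0.00640759,  0.00255395, -0.01651563]), 'opening': 0.08567386373276047} 0.0187
```

View pics/top0.png

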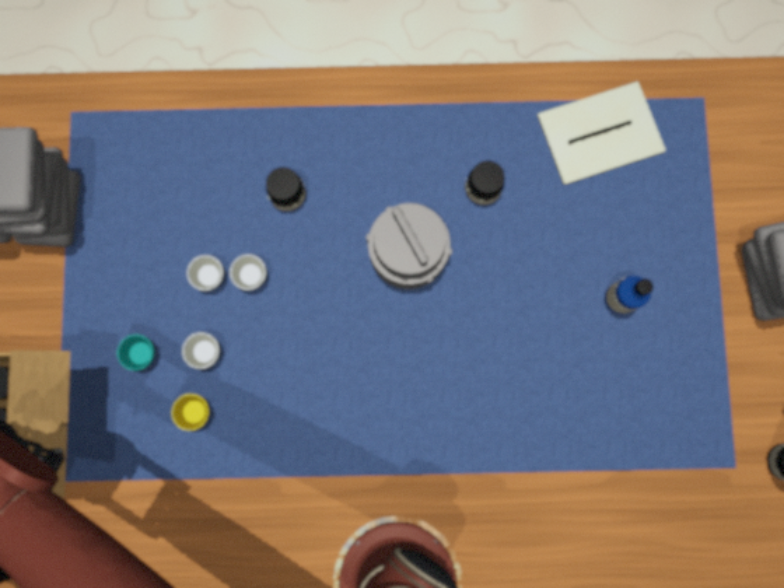

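View pics/side0.png

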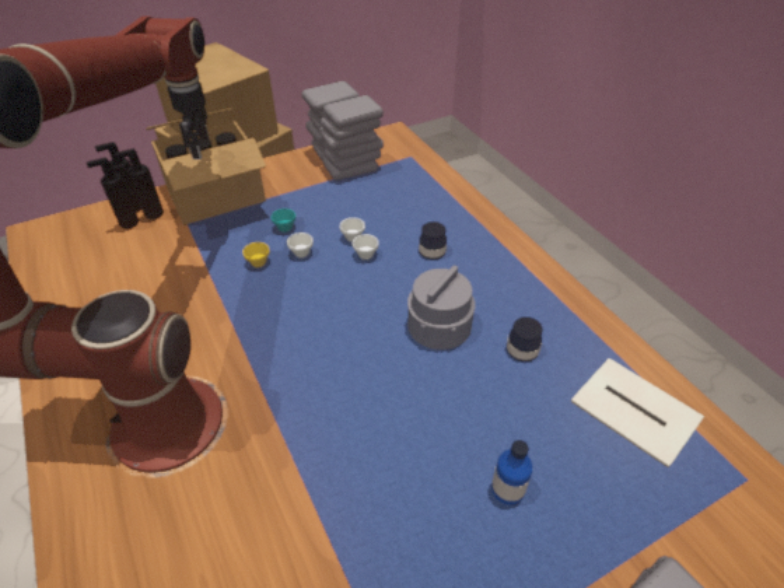

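Three white cups, in the 1.4x top picture, are at (206,273), (248,272) and (200,350). The turquoise one at (137,352) and the yellow one at (191,412) are look-alikes. The lid is on the tub at (410,243), the jars are at (285,187) and (486,180), and the bottle is at (630,293). Next I measure them.

```bash
cat > meas.py <<'E'
from h import *
def cups(im,P):
    im=im.astype(int); mx=im.max(-1); mn=im.min(-1)
    r,g,b=P[...,0],P[...,1],P[...,2]
    m=(mx-mn<40)&(mx>110)&(b>0.005)&(b<0.06)
    n,l,s,c=cv2.connectedComponentsWithStats(m.astype(np.uint8))
    out=[]
    for i in range(1,n):
        if s[i,4]<80: continue
        Q=P[l==i]; z=np.nanpercentile(Q[:,2],97)
        T=Q[(Q[:,2]>z-0.006)]
        # circle fit of rim
        A=np.c_[2*T[:,:2],np.ones(len(T))]; sol=np.linalg.lstsq(A,(T[:,:2]**2).sum(1),rcond=None)[0]
        out.append((c[i].round(0),s[i,4],sol[:2].round(4),np.sqrt(sol[2]+sol[0]**2+sol[1]**2).round(4),z.round(4)))
    return out
E
python3 - <<'E'
from meas import *
for n in("top","side"):
    f=np.load(n+"0.npz"); im,P=f["im"],f["P"]; print(n)
    for o in cups(im,P): print(*o)
    z=P[...,2]
    m=(z>0.137)&(z<0.16)&(np.hypot(P[...,0]-0.6,P[...,1])<0.25)
    Q=P[m]; print("handle",len(Q),Q.mean(0),np.percentile(Q[:,2],[5,50,95])); Qc=Q[:,:2]-Q[:,:2].mean(0); U,S,V=np.linalg.svd(Qc,full_matrices=False); print(V[0],np.degrees(np.arctan2(V[0][1],V[0][0])),np.ptp(Qc@V.T,axis=0))
    b=P[m].mean(0)
    m=(abs(z-0.119)<0.004)&(np.hypot(P[...,0]-b[0],P[...,1]-b[1])<0.1); Q=P[m];print("dome top",len(Q),Q.mean(0))
    hgt=(z>0.03)
    k,l,s,c=cv2.connectedComponentsWithStats((hgt&(P[...,0]<1.1)).astype(np.uint8))
    for i in range(1,k):
        if s[i,4]>100: Q=P[l==i]; print("obj",c[i].round(),s[i,4],Q.mean(0).round(3),np.percentile(Q[:,2],98).round(3))
E
```

```text
top
[429.  95.] 3327 [ 0.8395 -0.4208] 0.0737 0.0148
[147. 195.] 505 [0.5718 0.3455] 0.031 0.0443
[177. 194.] 498 [0.5712 0.2654] 0.0312 0.0457
[143. 250.] 522 [0.4266 0.3516] 0.031 0.0447
handle 255 [ 0.61060671 -0.03643134  0.14430211] [0.14011269 0.14420562 0.14906948]
[-0.89029029 -0.45539346] -152.90974695056863 [0.10836052 0.01484946]
dome top 1489 [ 0.61111045 -0.03579971  0.11877916]
obj [ 24. 134.] 3685 [0.71  0.623 0.149] 0.206
obj [347. 129.] 641 [ 0.729 -0.183  0.066] 0.08
obj [203. 134.] 638 [0.725 0.193 0.066] 0.08
obj [292. 175.] 2739 [ 0.602 -0.035  0.11 ] 0.146
obj [549. 190.] 1389 [ 0.552 -0.681  0.086] 0.135
obj [145. 194.] 192 [0.575 0.349 0.038] 0.046
obj [176. 193.] 192 [0.574 0.268 0.038] 0.048
obj [450. 210.] 646 [ 0.507 -0.426  0.1  ] 0.153
obj [ 95. 251.] 210 [0.426 0.477 0.038] 0.046
obj [142. 250.] 195 [0.427 0.356 0.038] 0.046
obj [ 36. 349.] 10463 [0.239 0.448 0.439] 0.609
obj [135. 294.] 199 [0.314 0.373 0.038] 0.045
obj [557. 330.] 115 [ 0.205 -0.69   0.044] 0.063
obj [288. 407.] 1599 [ 0.07  -0.007  0.224] 0.3
side
[216.  13.] 1281 [0.9839 1.8599] 0.2
[... 460 characters left out ...]
626572 [0.11183487 0.01522845]
dome top 793 [ 0.60710662 -0.04028623  0.11972933]
obj [100.  55.] 18271 [0.251 0.842 0.34 ] 0.686
obj [245.  89.] 2726 [0.699 0.667 0.145] 0.207
obj [ 89. 129.] 1616 [0.081 0.704 0.124] 0.207
obj [202. 154.] 106 [0.425 0.478 0.039] 0.046
obj [256. 167.] 231 [0.572 0.308 0.038] 0.046
obj [309. 169.] 357 [0.722 0.186 0.062] 0.08
obj [213. 172.] 123 [0.425 0.357 0.038] 0.046
obj [182. 179.] 124 [0.312 0.374 0.039] 0.046
obj [ 75. 253.] 10479 [-0.034 -0.015  0.245] 0.363
obj [315. 217.] 2070 [ 0.594 -0.059  0.099] 0.146
obj [375. 239.] 534 [ 0.725 -0.193  0.063] 0.079
obj [366. 336.] 861 [ 0.499 -0.444  0.097] 0.152
obj [475. 411.] 725 [ 0.579 -0.689  0.128] 0.139
```

```bash
cat > plan.py <<'E'
import sys
from h import *
# plan.py x y z yaw(deg of tool y, or -): shift in present tool axes (mm); turn about tool axes (deg)
o=ctrl.get_obs(); Rt=R.from_rotvec(o["tool_rot"]).as_matrix(); a=sys.argv[1:]
yaw=np.degrees(np.arctan2(Rt[1,1],Rt[0,1]))
print("t %.1f pos %s yaw %.2f F %s open %.4f q6 %.2f"%(o["t"],np.round(o["tool_pos"],4),yaw,np.round(o["contact_force"],1),o["opening"],o["q"][5]), "T",np.round(o["wrist_torque"],2))
if a:
    y=np.radians(yaw if a[3]=="-" else float(a[3])); ty=np.array([np.cos(y),np.sin(y),0]); tz=np.array([0,0,-1.]); G=np.c_[np.cross(ty,tz),ty,tz]
    T=np.array([float(v) for v in a[:3]])-o["tool_pos"]
    print("shift mm now-axes",(Rt.T@T*1000).round(1),"turn deg",np.degrees(R.from_matrix(Rt.T@G).as_rotvec()).round(2),"shift mm after-turn axes",(G.T@T*1000).round(1))
E
python3 -m handwheel '[0,0,-0.05,0,0,0, 0,0,-0.04,0,0,8.45, 0,0,0,0,0,8.45, 0,0,0,0,0,8.45, 0,0,0,0,0,8.45, 0,0,0,0,0,8.45, 0,0,0,0,0,8.45, 0,0,0,0,0,8.45, 0,0,0,0,0,8.45, 0,0,0,0,0,8.45, 0,0,0,0,0,8.45, 0,0,0,0,0,8.45, 0,0,0,0,0,8.45, 0,0,0,0,0,8.45, 0,0,0,0,0,8.45, 0,0,0,0,0,8.45]' 0 40
python3 plan.py 0.609 -0.037 0.29 -62.7
```

```text
t: 1.7
tool_pos: [0.2732, 0.5617, 0.2863]
tool_rot: [3.054, 0.732, -0.002]
contact_force: [-0.5, -0.4, 0.1]
opening: 0.0853
t 1.7 pos [0.2732 0.5617 0.2863] yaw -63.04 F [-0.5 -0.4  0.1] open 0.0853 q6 2.10 T [ 0.    0.   -0.07]
shift mm now-axes [ 27.9 685.9  -3.3] turn deg [ 0.04  0.07 -0.34] shift mm after-turn axes [ 23.8 686.   -3.7]
```

```bash
python3 -m handwheel '[0.002,0.049,0,0,0,0, 0.002,0.049,0,0,0,0, 0.002,0.049,0,0,0,0, 0.002,0.049,0,0,0,0, 0.002,0.049,0,0,0,0, 0.002,0.049,0,0,0,0, 0.002,0.049,0,0,0,0, 0.002,0.049,0,0,0,0, 0.002,0.049,0,0,0,0, 0.002,0.049,0,0,0,0, 0.002,0.049,0,0,0,0, 0.002,0.049,0,0,0,0, 0.002,0.049,0,0,0,0, 0.002,0.049,0,0,0,0, 0,0,0,0,0,0]'
cat > lidm.py <<'E'
from h import *
import sys
im,d,P=cloud("wrist"); save(sys.argv[1],im); z=P[...,2]
m=(z>float(sys.argv[2]))&(z<float(sys.argv[3]))&(d>0.1)
n,l,s,c=cv2.connectedComponentsWithStats(m.astype(np.uint8)); i=1+np.argmax(s[1:,4]); Q=P[l==i]
(cx,cy),wh,an=cv2.minAreaRect((Q[:,:2]*1000).astype(np.float32)); print("bar",s[i],"centre",cx,cy,wh,an,"z",np.percentile(Q[:,2],[5,50,95]).round(4))
U,S,V=np.linalg.svd(Q[:,:2]-Q[:,:2].mean(0),full_matrices=False); print("mean",Q.mean(0),"angle",np.degrees(np.arctan2(V[0][1],V[0][0]))%180)
E
python3 plan.py 0.609 -0.037 0.29 -62.7; python3 lidm.py w1.png 0.135 0.16
```

```text
t: 3.2
tool_pos: [0.6141, -0.0397, 0.2852]
tool_rot: [3.054, 0.732, -0.004]
contact_force: [-0.2, 1.1, -0.3]
opening: 0.0854
t 3.2 pos [ 0.6141 -0.0397  0.2852] yaw -63.04 F [-0.2  1.1 -0.3] open 0.0854 q6 0.92 T [ 0.01 -0.04 -0.01]
shift mm now-axes [-3.4 -4.7 -4.8] turn deg [ 0.    0.15 -0.34] shift mm after-turn axes [-3.3 -4.8 -4.8]
bar [ 265  122   16  118 1779] centre 611.2003173828125 -35.116722106933594 (108.6241683959961, 13.514605522155762) 26.93938636779785 z [0.1423 0.1443 0.1456]
mean [ 0.61450098 -0.03380054  0.14418482] angle 27.120452327605022
```

View pics/w1.png

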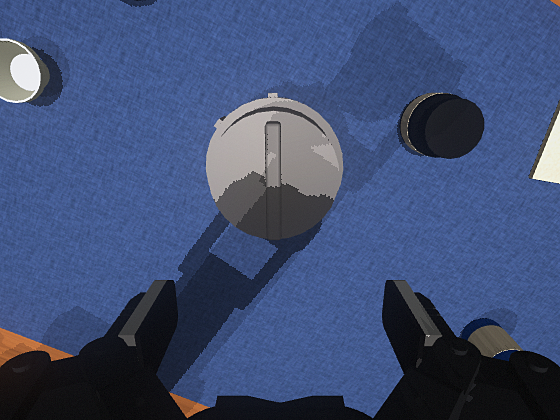

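The picture shows the lid with its bar at (273,180), a short rib at (272,95) and a long rib at (220,122), which is anticlockwise as described. The three cameras agree to about 4 mm. I go down to the bar.

```bash
python3 plan.py 0.6105 -0.036 0.124 -62.9
python3 -m handwheel '[-0.005,-0.005,0.04,0,0,0, 0,0,0.04,0,0,0, 0,0,0.04,0,0,0, 0,0,0.02,0,0,0, 0,0,0,0,0,0, 0,0,0,0,0,0]' 0.4
python3 plan.py 0.6105 -0.036 0.124 -62.9
```

```text
t 3.2 pos [ 0.6133 -0.0372  0.2855] yaw -62.92 F [-0.3  0.8 -0.4] open 0.0852 q6 0.92 T [-0.02  0.02  0.03]
shift mm now-axes [ -1.6  -2.1 161.5] turn deg [-0.09  0.12 -0.02] shift mm after-turn axes [ -1.9  -2.3 161.5]
t: 3.85
tool_pos: [0.6061, -0.0317, 0.1476]
tool_rot: [-3.052, -0.743, -0.0]
contact_force: [-0.9, -0.0, 1.0]
opening: 0.0512
t 3.9 pos [ 0.6061 -0.0317  0.1476] yaw -62.63 F [-0.9 -0.   1. ] open 0.0512 q6 0.92 T [ 0.03 -0.02  0.04]
shift mm now-axes [ 1.9  5.9 23.6] turn deg [-0.01 -0.01  0.27] shift mm after-turn axes [ 1.9  5.8 23.6]
```

```bash
python3 -m handwheel '[0.002,0.006,0.004,0,0,0, 0,0,0.01,0,0,0, 0,0,0.009,0,0,0, 0,0,0,0,0,0, 0,0,0,0,0,0]'
python3 plan.py 0.6105 -0.036 0.124 -62.9
python3 -m handwheel '[0,0,0,0,0,0, 0,0,0,0,0,0, 0,0,0,0,0,0, 0,0,0,0,0,0, 0,0,0,0,0,0, 0,0,0,0,0,0, 0,0,0,0,0,0, 0,0,0,0,0,0, 0,0,0,0,0,0]' 1 60
python3 plan.py 0.6105 -0.036 0.124 -62.9
```

```text
t: 4.35
tool_pos: [0.6104, -0.0369, 0.1235]
tool_rot: [-3.052, -0.741, 0.002]
contact_force: [-0.4, -0.2, 0.1]
opening: 0.0514
t 4.3 pos [ 0.6104 -0.0369  0.1235] yaw -62.70 F [-0.4 -0.2  0.1] open 0.0514 q6 0.91 T [ 0.02 -0.01  0.01]
shift mm now-axes [ 0.5 -0.8 -0.5] turn deg [-0.04  0.05  0.2 ] shift mm after-turn axes [ 0.5 -0.8 -0.5]
t: 5.25
tool_pos: [0.6108, -0.037, 0.1241]
tool_rot: [-3.053, -0.742, 0.0]
contact_force: [-0.4, 0.8, -0.0]
opening: 0.0003
t 5.2 pos [ 0.6108 -0.037   0.1241] yaw -62.69 F [-0.4  0.8 -0. ] open 0.0003 q6 0.91 T [-0.04  0.01  0.02]
shift mm now-axes [ 0.2 -1.   0.1] turn deg [-0.    0.    0.21] shift mm after-turn axes [ 0.2 -1.   0.1]
```

```bash
python3 - <<'E'
from h import *
im,d,P=cloud("wrist"); im2,_,P2=cloud("side")
save("w2.png",np.hstack([im[::1],cv2.resize(im2[120:300,180:420],(560,420))]),0.71)
z=P2[...,2]; m=(z>.135)&(z<.16)&(np.hypot(P2[...,0]-.6,P2[...,1])<.3); print(P2[m].mean(0),m.sum())
E
```

```text
[ 0.60107182 -0.04209086  0.14336504] 131
```

View pics/w2.png

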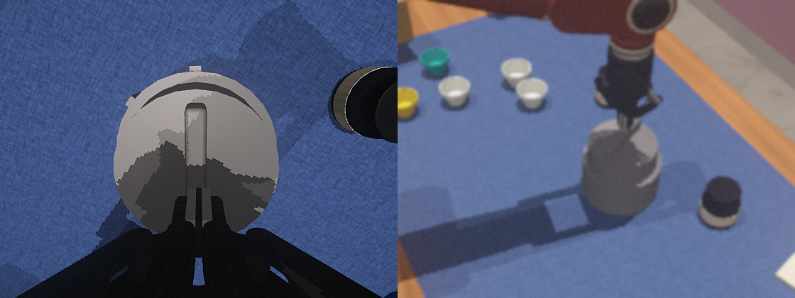

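```bash
python3 - <<'E'
from h import *
im,d,P=cloud("wrist"); 
c=im[220:420,180:400].astype(float); c=np.clip(c*2.5,0,255).astype(np.uint8); save("w3.png",c,3)
for r in (240,270,300,330): print(r,d[r,200:360:8].round(3))
E
```

```text
240 [0.197 0.197 0.198 0.197 0.197 0.198 0.197 0.198 0.17  0.169 0.169 0.17
 0.198 0.198 0.197 0.196 0.197 0.197 0.198 0.198]
270 [0.203 0.203 0.202 0.202 0.202 0.202 0.204 0.203 0.15  0.149 0.148 0.149
 0.204 0.204 0.203 0.204 0.203 0.203 0.203 0.203]
300 [0.209 0.21  0.209 0.209 0.209 0.209 0.136 0.136 0.128 0.129 0.128 0.128
 0.128 0.134 0.135 0.209 0.209 0.21  0.209 0.209]
330 [0.109 0.111 0.119 0.118 0.118 0.109 0.11  0.111 0.11  0.112 0.125 0.111
 0.11  0.111 0.11  0.11  0.12  0.118 0.357 0.11 ]
```

View pics/w3.png

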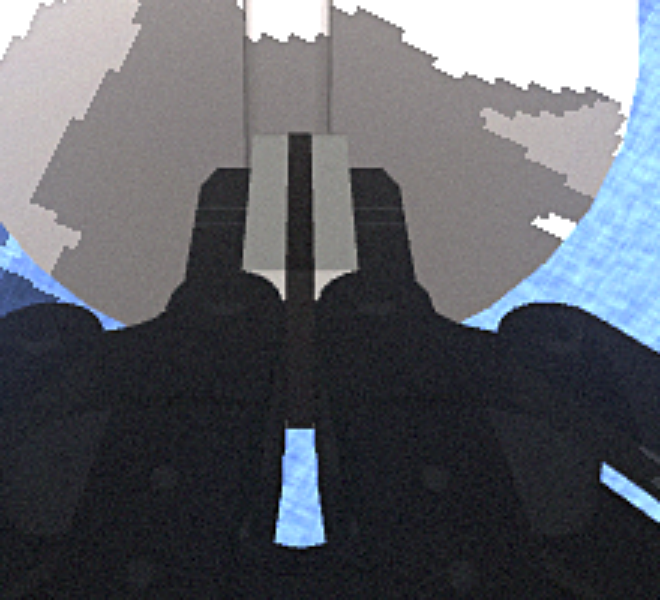

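```bash
python3 - <<'E'
from h import *
im,d,P=cloud("wrist"); o=ctrl.get_obs(); c=optics.get_calibration("wrist"); print(c["fovy"],c["cx"],c["cy"])
T=(P-np.array(o["tool_pos"]))@R.from_rotvec(o["tool_rot"]).as_matrix()
for r in (255,262,266,270,280,290,300,308): print(r,[ (T[r,k]*1000).round(0).tolist() for k in (250,270,290)], P[r,270].round(3))
E
```

```text
60.45697480454933 279.5406812469116 210.43593959092752
255 [[-6.0, -16.0, 5.0], [6.0, -4.0, -21.0], [-6.0, 7.0, 5.0]] [ 0.615 -0.031  0.145]
262 [[-10.0, -16.0, 4.0], [3.0, -4.0, -20.0], [-10.0, 7.0, 4.0]] [ 0.611 -0.032  0.144]
266 [[-13.0, -16.0, 5.0], [10.0, -3.0, -39.0], [10.0, 5.0, -40.0]] [ 0.618 -0.03   0.163]
270 [[-15.0, -16.0, 5.0], [10.0, -3.0, -43.0], [10.0, 5.0, -43.0]] [ 0.619 -0.029  0.168]
280 [[6.0, -11.0, -45.0], [10.0, -3.0, -51.0], [10.0, 5.0, -51.0]] [ 0.618 -0.03   0.175]
290 [[6.0, -11.0, -52.0], [11.0, -3.0, -59.0], [10.0, 5.0, -59.0]] [ 0.619 -0.03   0.184]
300 [[6.0, -10.0, -59.0], [10.0, -3.0, -65.0], [10.0, 5.0, -65.0]] [ 0.619 -0.03   0.19 ]
308 [[6.0, -10.0, -64.0], [11.0, -2.0, -72.0], [10.0, 4.0, -70.0]] [ 0.62  -0.03   0.196]
```

The close crop shows the pads shut just above the bar: the tips, near (280,265), lie about 38 mm behind the reported TCP. So the real fingertips are higher than the state claims. I open and go lower in steps, watching the force.

```bash
python3 -m handwheel '[0,0,0,0,0,0, 0,0,0,0,0,0, 0,0,0,0,0,0, 0,0,0,0,0,0, 0,-0.001,0.01,0,0,0, 0,0,0.01,0,0,0, 0,0,0,0,0,0, 0,0,0,0,0,0]' 0.5 60; python3 plan.py
python3 -m handwheel '[0,0,0.008,0,0,0, 0,0,0.007,0,0,0, 0,0,0,0,0,0, 0,0,0,0,0,0]'; python3 plan.py
python3 - <<'E'
from h import *
im,d,P=cloud("wrist"); o=ctrl.get_obs()
T=(P-np.array(o["tool_pos"]))@R.from_rotvec(o["tool_rot"]).as_matrix()
m=(d<0.16)&(d>0)&(abs(T[...,1])<.04)&(T[...,0]<0.03); print("tips z tool",np.sort(T[m][:,2])[-20:].round(3), o["tool_pos"])
E
```

```text
t: 6.25
tool_pos: [0.6097, -0.036, 0.103]
tool_rot: [-3.052, -0.741, 0.003]
contact_force: [-0.5, -1.1, 0.5]
opening: 0.0426
t 6.2 pos [ 0.6097 -0.036   0.103 ] yaw -62.69 F [-0.5 -1.1  0.5] open 0.0426 q6 0.91 T [ 0.04 -0.01 -0.05]
t: 6.65
tool_pos: [0.6101, -0.0361, 0.0886]
tool_rot: [-3.053, -0.741, 0.001]
contact_force: [-0.7, -0.3, -0.2]
opening: 0.0424
t 6.7 pos [ 0.6101 -0.0361  0.0886] yaw -62.70 F [-0.7 -0.3 -0.2] open 0.0424 q6 0.91 T [-0.01 -0.06 -0.03]
tips z tool [-0.028 -0.028 -0.028 -0.028 -0.028 -0.028 -0.028 -0.028 -0.028 -0.028
 -0.028 -0.028 -0.028 -0.028 -0.028 -0.028 -0.028 -0.028 -0.028 -0.027] [ 0.61034531 -0.03611302  0.08907497]
```

```bash
python3 -m handwheel '[0,0,0.003,0,0,0, 0,0,0,0,0,0, 0,0,0,0,0,0, 0,0,0,0,0,0, 0,0,0,0,0,0, 0,0,0,0,0,0, 0,0,0,0,0,0]' 1 80; python3 plan.py
```

```text
t: 7.4
tool_pos: [0.6104, -0.036, 0.0862]
tool_rot: [-3.053, -0.742, -0.0]
contact_force: [-1.0, 1.0, 0.1]
opening: 0.0126
t 7.4 pos [ 0.6104 -0.036   0.0862] yaw -62.69 F [-1.   1.   0.1] open 0.0126 q6 0.91 T [ 0.06  0.1  -0.05]
```

The bar is held, with the opening at 12.6 mm. Next is the anticlockwise turn, which is negative about tool z.

```bash
python3 -m handwheel '[0,0,0,0,0,-5, 0,0,0,0,0,-5, 0,0,0,0,0,-5, 0,0,0,0,0,-5, 0,0,0,0,0,0]'; python3 plan.py
python3 -m handwheel '[0,0,0,0,0,-5, 0,0,0,0,0,-5, 0,0,0,0,0,-5, 0,0,0,0,0,-5, 0,0,0,0,0,-5, 0,0,0,0,0,-4, 0,0,0,0,0,0, 0,0,0,0,0,0]'; python3 plan.py
```

```text
t: 7.9
tool_pos: [0.6104, -0.0362, 0.0862]
tool_rot: [2.877, 1.26, 0.0]
contact_force: [-0.4, -0.1, 0.6]
opening: 0.0123
t 7.9 pos [ 0.6104 -0.0362  0.0862] yaw -42.69 F [-0.4 -0.1  0.6] open 0.0123 q6 0.56 T [0.01 0.02 0.13]
t: 8.7
tool_pos: [0.6104, -0.0362, 0.0862]
tool_rot: [2.472, 1.938, 0.0]
contact_force: [0.8, 0.6, -1.2]
opening: 0.0124
t 8.7 pos [ 0.6104 -0.0362  0.0862] yaw -13.81 F [ 0.8  0.6 -1.2] open 0.0124 q6 0.06 T [-0.01 -0.06  0.09]
```

```bash
python3 -m handwheel '[0,0,0,0,0,-1, 0,0,0,0,0,0, 0,0,0,0,0,0]'; python3 plan.py
python3 -m handwheel '[0,0,-0.004,0,0,0, 0,0,-0.004,0,0,0, 0,0,-0.004,0,0,0, 0,0,-0.004,0,0,0, 0,0,0,0,0,0]'; python3 plan.py
```

```text
t: 9.0
tool_pos: [0.6104, -0.0361, 0.0862]
tool_rot: [2.454, 1.961, 0.0]
contact_force: [-0.1, 0.3, 1.2]
opening: 0.0127
t 9.0 pos [ 0.6104 -0.0361  0.0862] yaw -12.73 F [-0.1  0.3  1.2] open 0.0127 q6 0.04 T [-0.04  0.02 -0.04]
t: 9.5
tool_pos: [0.6108, -0.0362, 0.103]
tool_rot: [2.453, 1.962, 0.001]
contact_force: [-0.1, -0.6, -3.2]
opening: 0.0128
t 9.5 pos [ 0.6108 -0.0362  0.103 ] yaw -12.69 F [-0.1 -0.6 -3.2] open 0.0128 q6 0.04 T [ 0.03 -0.01 -0.03]
```

```bash
python3 -m handwheel '[0,0,-0.03,0,0,0, 0,0,-0.03,0,0,0, 0,0,0,0,0,0]'; python3 plan.py 0.46 -0.23 0.03 -
```

```text
t: 9.8
tool_pos: [0.6137, -0.0367, 0.1678]
tool_rot: [2.447, 1.957, 0.011]
contact_force: [-0.2, -0.7, -2.6]
opening: 0.0126
t 9.8 pos [ 0.6137 -0.0367  0.1678] yaw -12.69 F [-0.2 -0.7 -2.6] open 0.0126 q6 0.04 T [-0.06 -0.09  0.02]
shift mm now-axes [-222.4 -108.9  136.6] turn deg [ 0.59 -0.02  0.  ] shift mm after-turn axes [-222.4 -107.5  137.8]
```

```bash
python3 -m handwheel '[-0.032,-0.0155,0,0,0,0, -0.032,-0.0155,0,0,0,0, -0.032,-0.0155,0,0,0,0, -0.032,-0.0155,0,0,0,0, -0.032,-0.0155,0,0,0,0, -0.032,-0.0155,0,0,0,0, -0.03,-0.0145,0,0,0,0, 0,0,0.035,0,0,0, 0,0,0.035,0,0,0, 0,0,0.03,0,0,0, 0,0,0.015,0,0,0, 0,0,0,0,0,0, 0,0,0,0,0,0]'; python3 plan.py 0.46 -0.23 0.0292 -
```

```text
t: 11.1
tool_pos: [0.4571, -0.2292, 0.0476]
tool_rot: [2.453, 1.962, 0.0]
contact_force: [0.3, -0.5, -4.0]
opening: 0.0125
t 11.1 pos [ 0.4571 -0.2292  0.0476] yaw -12.68 F [ 0.3 -0.5 -4. ] open 0.0125 q6 -0.39 T [-0.01 -0.08  0.05]
shift mm now-axes [-0.1  2.9 18.4] turn deg [ 0.04  0.01 -0.  ] shift mm after-turn axes [-0.1  3.  18.4]
```

```bash
python3 -m handwheel '[0,0,0.006,0,0,0, 0,0,0.006,0,0,0, 0,0,0.004,0,0,0, 0,0,0.001,0,0,0, 0,0,0,0,0,0, 0,0,0,0,0,0]'; python3 plan.py
python3 -m handwheel '[0,0,0.0005,0,0,0, 0,0,0.0005,0,0,0, 0,0,0.0005,0,0,0, 0,0,0,0,0,0]'; python3 plan.py
```

```text
t: 11.7
tool_pos: [0.4568, -0.2291, 0.0303]
tool_rot: [2.453, 1.962, 0.0]
contact_force: [0.5, 0.6, -3.7]
opening: 0.0127
t 11.7 pos [ 0.4568 -0.2291  0.0303] yaw -12.69 F [ 0.5  0.6 -3.7] open 0.0127 q6 -0.39 T [-0.01  0.02 -0.01]
t: 12.1
tool_pos: [0.4569, -0.2292, 0.0291]
tool_rot: [2.453, 1.962, 0.0]
contact_force: [-1.3, 0.0, -0.7]
opening: 0.0125
t 12.1 pos [ 0.4569 -0.2292  0.0291] yaw -12.69 F [-1.3  0.  -0.7] open 0.0125 q6 -0.39 T [ 0.16  0.24 -0.01]
```

```bash
python3 -m handwheel '[0,0,0,0,0,0, 0,0,0,0,0,0, 0,0,0,0,0,0, 0,0,0,0,0,0, 0,0,-0.02,0,0,0, 0,0,-0.04,0,0,0, 0,0,-0.05,0,0,0, 0,0,-0.05,0,0,0, 0,0,-0.05,0,0,0, 0,0,-0.04,0,0,-6.5, 0,0,0,0,0,-6.2, 0,0,0,0,0,0, 0,0,0,0,0,0]' 0.4; python3 plan.py 0.51 0.27 0.28 0
```

```text
t: 13.4
tool_pos: [0.4563, -0.2287, 0.2775]
tool_rot: [-2.223, -2.218, 0.001]
contact_force: [-0.6, 0.5, -0.5]
opening: 0.0514
t 13.4 pos [ 0.4563 -0.2287  0.2775] yaw -0.12 F [-0.6  0.5 -0.5] open 0.0514 q6 -0.61 T [-0.04  0.06  0.05]
shift mm now-axes [498.9  52.7  -2.1] turn deg [-0.08 -0.05 -0.12] shift mm after-turn axes [498.7  53.7  -2.5]
```

```bash
python3 -m handwheel '[0.046,0.005,0,0,0,0, 0.046,0.005,0,0,0,0, 0.046,0.005,0,0,0,0, 0.046,0.005,0,0,0,0, 0.046,0.005,0,0,0,0, 0.046,0.005,0,0,0,0, 0.046,0.005,0,0,0,0, 0.046,0.005,0,0,0,0, 0.046,0.005,0,0,0,0, 0.046,0.005,0,0,0,0, 0.04,0.004,0,0,0,0, 0,0,0,0,0,0, 0,0,0,0,0,0]' 0; python3 plan.py
python3 - <<'E'
from meas import *
im,d,P=cloud("wrist"); save("w4.png",im); np.savez("w4.npz",im=im,d=d,P=P)
for o in cups(im,P): print(*o)
im,d,P=cloud("top"); print("top")
for o in cups(im,P): print(*o)
z=P[...,2]; m=(z>.07)&(z<.1)&(np.hypot(P[...,0]-.457,P[...,1]+.229)<.1); print("lid",P[m].mean(0))
E
```

```text
t: 14.7
tool_pos: [0.5097, 0.2713, 0.2763]
tool_rot: [-2.22, -2.221, 0.006]
contact_force: [-0.2, -0.7, -0.2]
opening: 0.0849
t 14.7 pos [0.5097 0.2713 0.2763] yaw 0.03 F [-0.2 -0.7 -0.2] open 0.0849 q6 0.36 T [ 0.04 -0.02 -0.04]
[202.  88.] 3003 [0.4255 0.3531] 0.0308 0.0422
[337.  94.] 2970 [0.5707 0.3467] 0.0308 0.0424
[333. 166.] 2473 [0.57   0.2668] 0.0309 0.0423
[348. 374.] 465 [ 0.6105 -0.036 ] 0.0316 0.0478
top
[429.  94.] 3298 [ 0.8392 -0.4204] 0.0751 0.0146
[293. 177.] 741 [ 0.6118 -0.036 ] 0.0312 0.0482
[177. 194.] 500 [0.5714 0.2653] 0.0309 0.0445
[359. 236.] 617 [ 0.4523 -0.2254] 0.0556 0.0596
lid [ 0.45773351 -0.2273684   0.08564013]
```

View pics/w4.png

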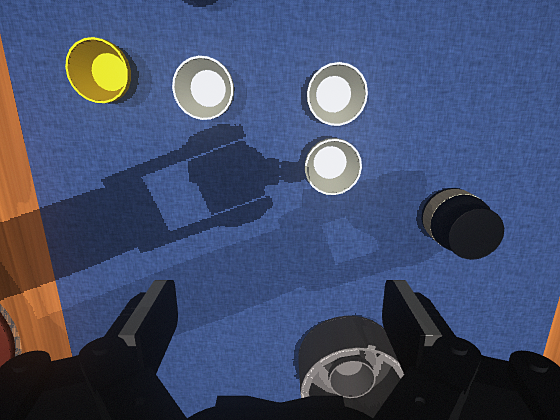

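The picture shows the three white cups at (203,88), (337,94) and (333,166), with rims reading 42 mm as they should. The open tub's moulded cup is at (350,375), and its rim reads 48 mm.

```bash
python3 - <<'E'
from h import *
f=np.load("w4.npz"); d,P=f["d"],f["P"]; o=ctrl.get_obs()
T=(P-np.array(o["tool_pos"]))@R.from_rotvec(o["tool_rot"]).as_matrix()*1000
for r in (279,282,285,290,300): print(r,[T[r,k].round(0).tolist() for k in (165,172,388,395)])
E
python3 plan.py 0.570 0.2668 0.1 0
```

```text
279 [[-174.0, -164.0, 279.0], [-173.0, -154.0, 278.0], [-172.0, 152.0, 276.0], [-172.0, 162.0, 277.0]]
282 [[11.0, -45.0, -52.0], [9.0, -44.0, -48.0], [9.0, 42.0, -49.0], [11.0, 44.0, -52.0]]
285 [[11.0, -44.0, -55.0], [8.0, -44.0, -49.0], [9.0, 42.0, -50.0], [11.0, 43.0, -54.0]]
290 [[11.0, -43.0, -58.0], [6.0, -44.0, -50.0], [8.0, 42.0, -52.0], [11.0, 42.0, -58.0]]
300 [[7.0, -44.0, -58.0], [3.0, -43.0, -51.0], [3.0, 42.0, -52.0], [8.0, 42.0, -60.0]]
t 14.8 pos [0.5102 0.2701 0.2774] yaw -0.08 F [-0.  -0.6  0.2] open 0.0855 q6 0.36 T [0.03 0.01 0.  ]
shift mm now-axes [ -3.   60.1 177.2] turn deg [-0.11  0.06 -0.08] shift mm after-turn axes [ -3.3  59.8 177.4]
```

```bash
python3 -m handwheel '[-0.003,0.03,0,0,0,0, 0,0.03,0.02,0,0,0, 0,0,0.05,0,0,0, 0,0,0.05,0,0,0, 0,0,0.05,0,0,0, 0,0,0.04,0,0,0, 0,0,0,0,0,0, 0,0,0,0,0,0]' 0 40; python3 plan.py 0.570 0.2668 -0.014 0
```

```text
t: 15.6
tool_pos: [0.5706, 0.2668, 0.0688]
tool_rot: [-2.223, -2.219, 0.001]
contact_force: [0.6, 0.2, 0.4]
opening: 0.0853
t 15.6 pos [0.5706 0.2668 0.0688] yaw -0.10 F [0.6 0.2 0.4] open 0.0853 q6 0.32 T [ 0.02 -0.01  0.01]
shift mm now-axes [ 0.  -0.6 82.8] turn deg [-0.05  0.02 -0.1 ] shift mm after-turn axes [-0.  -0.6 82.8]
```

```bash
python3 -m handwheel '[0,0,0.03,0,0,0, 0,0,0.03,0,0,0, 0,0,0.015,0,0,0, 0,0,0.007,0,0,0, 0,0,0,0,0,0, 0,0,0,0,0,0]'; python3 plan.py 0.570 0.2668 -0.014 0
python3 -m handwheel '[0,0,0,0,0,0, 0,0,0,0,0,0, 0,0,0,0,0,0, 0,0,0,0,0,0, 0,0,0,0,0,0]' 1 40;  python3 -m handwheel '[0,0,-0.03,0,0,0, 0,0,0,0,0,0,0,0,0,0,0,0]'; python3 plan.py 0.6105 -0.036 0.1 -
python3 - <<'E'
from h import *
im,d,P=cloud("wrist"); save("w5.png",im); im,d,P=cloud("side"); save("s5.png",im[100:280,180:420],2.5)
E
```

```text
t: 16.2
tool_pos: [0.5722, 0.2684, -0.0112]
tool_rot: [2.22, 2.22, 0.005]
contact_force: [0.4, 0.1, 0.2]
opening: 0.0855
t 16.2 pos [ 0.5722  0.2684 -0.0112] yaw 0.00 F [0.4 0.1 0.2] open 0.0855 q6 0.32 T [-0.03  0.    0.02]
shift mm now-axes [-1.6 -2.3  2.8] turn deg [ 0.18 -0.06  0.  ] shift mm after-turn axes [-1.6 -2.2  2.8]
t: 16.7
tool_pos: [0.572, 0.2685, -0.0115]
tool_rot: [2.22, 2.221, 0.004]
contact_force: [-0.7, 0.0, 5.6]
opening: 0.0648
t: 17.0
tool_pos: [0.5712, 0.2682, 0.0173]
tool_rot: [2.221, 2.221, 0.002]
contact_force: [-0.7, 0.4, -0.8]
opening: 0.0648
t 17.0 pos [0.5712 0.2682 0.0173] yaw 0.01 F [-0.7  0.4 -0.8] open 0.0648 q6 0.32 T [-0.04 -0.02 -0.  ]
shift mm now-axes [-304.1   39.4  -82.8] turn deg [ 0.1  -0.03  0.  ] shift mm after-turn axes [-304.2   39.2  -82.7]
```

View pics/w5.png

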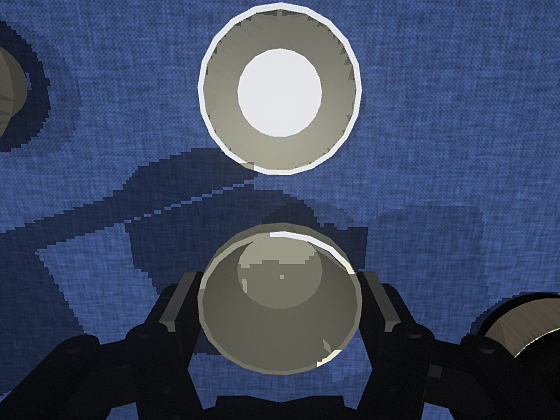

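```bash
cat > held.py <<'E'
from h import *
# centre of held cup's rim in tool coords and world
im,d,P=cloud("wrist"); o=ctrl.get_obs(); Rt=R.from_rotvec(o["tool_rot"]).as_matrix()
T=(P-np.array(o["tool_pos"]))@Rt; i=im.astype(int); mx,mn=i.max(-1),i.min(-1)
m=(np.hypot(T[...,0],T[...,1])<.036)&(mx>60)&(mx-mn<50)&(T[...,2]>-.066)&(T[...,2]<-0.03); Q=T[m]
z0=np.percentile(Q[:,2],3); Q=Q[Q[:,2]<z0+.004]
A=np.c_[2*Q[:,:2],np.ones(len(Q))]; s=np.linalg.lstsq(A,(Q[:,:2]**2).sum(1),rcond=None)[0]
r=np.sqrt(s[2]+s[0]**2+s[1]**2); c=np.array([s[0],s[1],z0]); print("held tool mm",(c*1000).round(1),"r",(r*1000).round(1),"world",(Rt@c+o["tool_pos"]).round(4))
E
python3 held.py
python3 -m handwheel '[0,0,-0.035,0,0,0, 0,0,-0.035,0,0,0, 0,0,0,0,0,0, -0.038,0.005,0,0,0,0, -0.038,0.005,0,0,0,0, -0.038,0.005,0,0,0,0, -0.038,0.005,0,0,0,0, -0.038,0.005,0,0,0,0, -0.038,0.005,0,0,0,0, -0.038,0.005,0,0,0,0, -0.038,0.005,0,0,0,0, 0,0,0,0,0,0, 0,0,0,0,0,0, 0,0,0,0,0,0]'; python3 plan.py 0.6105 -0.036 0.06 0; python3 held.py
```

```text
held tool mm [ -0.8  -0.2 -53.9] r 31.2 world [0.5694 0.2668 0.069 ]
t: 18.55
tool_pos: [0.6099, -0.0351, 0.0854]
tool_rot: [-2.219, -2.221, 0.001]
contact_force: [0.1, -0.6, -1.1]
opening: 0.0651
t 18.6 pos [ 0.6099 -0.0351  0.0854] yaw 0.04 F [ 0.1 -0.6 -1.1] open 0.0651 q6 -0.18 T [-0.05 -0.   -0.03]
shift mm now-axes [-1.   0.7 25.4] turn deg [-0.11 -0.04  0.04] shift mm after-turn axes [-0.9  0.6 25.4]
held tool mm [ -1.1  -0.3 -53.4] r 31.2 world [ 0.6098 -0.0359  0.1391]
```

```bash
python3 -m handwheel '[0,0.0007,0.02,0,0,0, 0,0,0.02,0,0,0, 0,0,0.012,0,0,0, 0,0,0.01,0,0,0, 0,0,0.006,0,0,0, 0,0,0.005,0,0,0, 0,0,0,0,0,0, 0,0,0,0,0,0]'; python3 plan.py 0.6105 -0.036 0.006 0
python3 -m handwheel '[0,0,0.002,0,0,0, 0,0,0.002,0,0,0, 0,0,0,0,0,0, 0,0,0,0,0,0]'; python3 plan.py
```

```text
t: 19.4
tool_pos: [0.6118, -0.0361, 0.0142]
tool_rot: [2.221, 2.221, 0.001]
contact_force: [0.1, 0.3, -1.2]
opening: 0.0647
t 19.4 pos [ 0.6118 -0.0361  0.0142] yaw 0.00 F [ 0.1  0.3 -1.2] open 0.0647 q6 -0.18 T [-0.01 -0.07 -0.03]
shift mm now-axes [ 0.1 -1.3  8.2] turn deg [0.05 0.01 0.  ] shift mm after-turn axes [ 0.1 -1.3  8.2]
t: 19.8
tool_pos: [0.6113, -0.036, 0.0096]
tool_rot: [-2.221, -2.221, 0.0]
contact_force: [-0.0, -0.5, -0.6]
opening: 0.0647
t 19.8 pos [ 0.6113 -0.036   0.0096] yaw 0.00 F [-0.  -0.5 -0.6] open 0.0647 q6 -0.18 T [-0.04 -0.05 -0.02]
```

Still free and about 4 mm above its seat. I lower another 3 mm, release with a partial opening and withdraw.

```bash
python3 -m handwheel '[0,0,0.0015,0,0,0, 0,0,0.0015,0,0,0, 0,0,0,0,0,0, 0,0,0,0,0,0]'; python3 plan.py
python3 -m handwheel '[0,0,0,0,0,0, 0,0,0,0,0,0, 0,0,0,0,0,0, 0,0,-0.01,0,0,0, 0,0,-0.03,0,0,0, 0,0,-0.05,0,0,0, 0,0,-0.05,0,0,0, 0,0,-0.02,0,0,0, 0,0,0,0,0,0, 0,0,0,0,0,0]' 0.12; python3 plan.py 0.572 0.347 0.17 0
python3 - <<'E'
from meas import *
im,d,P=cloud("wrist"); save("w6.png",im)
for o in cups(im,P): print(*o)
im,d,P=cloud("side")
for o in cups(im,P): print("side",*o)
E
```

```text
t: 20.2
tool_pos: [0.6115, -0.036, 0.0067]
tool_rot: [2.221, 2.221, 0.0]
contact_force: [0.1, 0.1, 0.3]
opening: 0.0649
t 20.2 pos [ 0.6115 -0.036   0.0067] yaw 0.00 F [0.1 0.1 0.3] open 0.0649 q6 -0.18 T [ 0.07  0.03 -0.  ]
t: 21.2
tool_pos: [0.6113, -0.036, 0.1669]
tool_rot: [2.221, 2.221, 0.001]
contact_force: [-0.5, -0.8, -0.3]
opening: 0.0751
t 21.2 pos [ 0.6113 -0.036   0.1669] yaw 0.01 F [-0.5 -0.8 -0.3] open 0.0751 q6 -0.18 T [-0.04 -0.05  0.01]
shift mm now-axes [383.  -39.3  -3.1] turn deg [0.04 0.01 0.01] shift mm after-turn axes [383.  -39.3  -3.1]
[280. 123.] 113 [0.6144 0.0105] 0.0105 0.0065
[263. 134.] 98 [0.5965 0.0058] 0.0062 0.0063
[286. 188.] 3417 [ 0.6105 -0.037 ] 0.0313 0.0593
[103. 308.] 660 [ 0.4525 -0.2236] 0.0645 0.0188
[199. 354.] 495 [ 0.4665 -0.2304] 0.0617 0.0188
[454. 416.] 168 [ 0.8247 -0.3314] 0.0101 0.0091
side [178.  20.] 1975 [0.735  2.0033] 0.3927 0.0583
side [459.  61.] 2506 [2.5307 0.7541] 0.7861 0.0583
side [251. 163.] 218 [0.5698 0.3478] 0.031 0.044
side [214. 174.] 241 [0.424  0.3539] 0.0311 0.0444
side [314. 221.] 344 [ 0.6097 -0.0361] 0.0312 0.0592
side [372. 252.] 117 [ 0.7341 -0.1842] 0.0358 0.0361
side [455. 293.] 3368 [ 0.838  -0.4214] 0.0751 0.014
side [302. 305.] 329 [ 0.456  -0.2284] 0.0701 0.0235
side [362. 351.] 188 [ 0.5099 -0.4353] 0.0297 0.0584
```

View pics/w6.png

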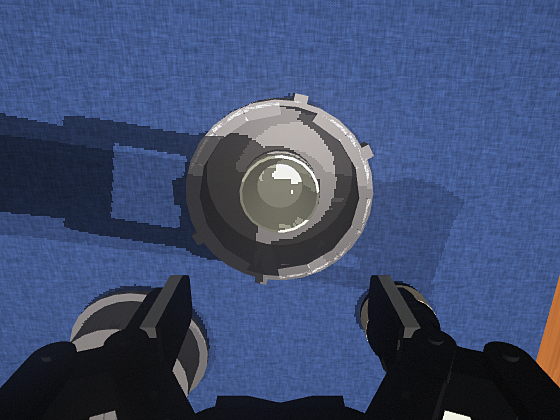

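The first cup is nested at (286,188), with its rim at 59 mm against 59 expected. The other two cups have not moved. Next is cup A.

```bash
python3 -m handwheel '[0.045,-0.005,0,0,0,0, 0.045,-0.005,0,0,0,0, 0.045,-0.005,0,0,0,0, 0.045,-0.005,0,0,0,0, 0.045,-0.005,0,0,0,0, 0.045,-0.005,0,0,0,0, 0.045,-0.005,0,0,0,0, 0.045,-0.005,0,0,0,0, 0.022,-0.001,0,0,0,0, 0,0,0.04,0,0,0, 0,0,0.04,0,0,0, 0,0,0,0,0,0, 0,0,0,0,0,0]' 0; python3 plan.py 0.5710 0.3475 -0.012 0; python3 - <<'E'
from meas import *
im,d,P=cloud("side")
for o in cups(im,P)[2:5]: print("side",*o)
E
```

```text
t: 22.6
tool_pos: [0.5687, 0.3452, 0.0842]
tool_rot: [-2.22, -2.22, 0.008]
contact_force: [-0.4, 0.5, 0.1]
opening: 0.0857
t 22.6 pos [0.5687 0.3452 0.0842] yaw 0.01 F [-0.4  0.5  0.1] open 0.0857 q6 0.43 T [-0.    0.01  0.04]
shift mm now-axes [ 2.5  2.8 96.1] turn deg [-0.27  0.12  0.01] shift mm after-turn axes [ 2.3  2.3 96.2]
side [251. 163.] 216 [0.5696 0.3475] 0.0315 0.044
side [214. 174.] 236 [0.4242 0.354 ] 0.0316 0.0442
side [307. 179.] 85 [0.7256 0.1946] 0.0303 0.0326
```

```bash
python3 -m handwheel '[0.0025,0.0025,0.03,0,0,0, 0,0,0.03,0,0,0, 0,0,0.015,0,0,0, 0,0,0.015,0,0,0, 0,0,0.005,0,0,0, 0,0,0,0,0,0, 0,0,0,0,0,0]'; python3 plan.py 0.5710 0.3475 -0.012 0
python3 -m handwheel '[0,0,0,0,0,0, 0,0,0,0,0,0, 0,0,0,0,0,0, 0,0,0,0,0,0, 0,0,0,0,0,0]' 1 40; python3 plan.py;  python3 -m handwheel '[0,0,-0.03,0,0,0, 0,0,-0.04,0,0,0, 0,0,-0.04,0,0,0, 0,0,0,0,0,0,0,0,0,0,0,0]'; python3 plan.py 0.6105 -0.036 0.1 0; python3 held.py
```

```text
t: 23.35
tool_pos: [0.5738, 0.3489, -0.0069]
tool_rot: [2.221, 2.221, 0.003]
contact_force: [-0.0, -0.0, 0.2]
opening: 0.0852
t 23.4 pos [ 0.5738  0.3489 -0.0069] yaw 0.00 F [-0.  -0.   0.2] open 0.0852 q6 0.44 T [-0.01 -0.01 -0.02]
shift mm now-axes [-1.4 -2.8  5. ] turn deg [ 0.11 -0.05  0.  ] shift mm after-turn axes [-1.4 -2.8  5.1]
t: 23.85
tool_pos: [0.5743, 0.3493, -0.0059]
tool_rot: [2.22, 2.221, 0.005]
contact_force: [-1.1, -0.8, 5.5]
opening: 0.0666
t 23.9 pos [ 0.5743  0.3493 -0.0059] yaw 0.01 F [-1.1 -0.8  5.5] open 0.0666 q6 0.44 T [-0.02  0.22  0.02]
t: 24.35
tool_pos: [0.5739, 0.349, 0.1037]
tool_rot: [2.22, 2.221, 0.005]
contact_force: [-0.7, 0.3, -1.6]
opening: 0.0668
t 24.4 pos [0.5739 0.349  0.1037] yaw 0.01 F [-0.7  0.3 -1.6] open 0.0668 q6 0.44 T [-0.    0.06 -0.03]
shift mm now-axes [-385.    36.6    3.2] turn deg [ 0.19 -0.09  0.01] shift mm after-turn axes [-385.    36.6    3.7]
held tool mm [ -0.7   0.7 -50.4] r 31.2 world [0.5733 0.3477 0.1518]
```

```bash
python3 -m handwheel '[-0.043,0.004,0,0,0,0, -0.043,0.004,0,0,0,0, -0.043,0.004,0,0,0,0, -0.043,0.004,0,0,0,0, -0.043,0.004,0,0,0,0, -0.043,0.004,0,0,0,0, -0.043,0.004,0,0,0,0, -0.043,0.004,0,0,0,0, -0.040,0.004,0,0,0,0, 0,0,0,0,0,0, 0,0,0.02,0,0,0, 0,0,0,0,0,0, 0,0,0,0,0,0]'; python3 plan.py 0.6112 -0.0357 0.025 0; python3 held.py
```

```text
t: 25.7
tool_pos: [0.6073, -0.0347, 0.0796]
tool_rot: [-2.218, -2.22, 0.004]
contact_force: [0.5, -0.8, -0.9]
opening: 0.0668
t 25.7 pos [ 0.6073 -0.0347  0.0796] yaw 0.04 F [ 0.5 -0.8 -0.9] open 0.0668 q6 -0.18 T [ 0.   -0.06  0.03]
shift mm now-axes [-1.1  4.2 54.5] turn deg [-0.23 -0.05  0.04] shift mm after-turn axes [-1.   3.9 54.6]
held tool mm [ -1.1  -0.9 -47. ] r 31.3 world [ 0.6073 -0.0359  0.1277]
```

```bash
python3 -m handwheel '[0,0.0025,0,0,0,0, 0,0,0.02,0,0,0, 0,0,0.015,0,0,0, 0,0,0.008,0,0,0, 0,0,0,0,0,0, 0,0,0,0,0,0]'; python3 plan.py 0.6112 -0.0355 0.024 0; python3 held.py
```

```text
t: 26.35
tool_pos: [0.6115, -0.0355, 0.0387]
tool_rot: [-2.221, -2.222, 0.0]
contact_force: [0.3, -0.0, -0.0]
opening: 0.0668
t 26.4 pos [ 0.6115 -0.0355  0.0387] yaw 0.01 F [ 0.3 -0.  -0. ] open 0.0668 q6 -0.18 T [ 0.01  0.01 -0.  ]
shift mm now-axes [-0.  -0.3 14.7] turn deg [-0.    0.    0.01] shift mm after-turn axes [-0.  -0.3 14.7]
held tool mm [ -1.1  -0.7 -47.6] r 31.2 world [ 0.6112 -0.0367  0.0869]
```

```bash
python3 -m handwheel '[0,0,0.006,0,0,0, 0,0,0.005,0,0,0, 0,0,0.0025,0,0,0, 0,0,0,0,0,0, 0,0,0,0,0,0]'; python3 plan.py; python3 held.py
python3 -m handwheel '[0,0,0,0,0,0, 0,0,0,0,0,0, 0,0,0,0,0,0, 0,0,-0.01,0,0,0, 0,0,-0.03,0,0,0, 0,0,-0.05,0,0,0, 0,0,-0.05,0,0,0, 0,0,-0.01,0,0,0, 0,0,0,0,0,0, 0,0,0,0,0,0]' 0.12; python3 plan.py 0.4265 0.353 0.17 0
python3 - <<'E'
from meas import *
im,d,P=cloud("wrist"); save("w7.png",im)
for o in cups(im,P): print(*o)
im,d,P=cloud("side")
for o in cups(im,P): print("side",*o)
E
```

```text
t: 26.9
tool_pos: [0.6113, -0.0355, 0.025]
tool_rot: [-2.221, -2.221, 0.0]
contact_force: [0.1, -0.3, -1.7]
opening: 0.067
t 26.9 pos [ 0.6113 -0.0355  0.025 ] yaw 0.01 F [ 0.1 -0.3 -1.7] open 0.0670 q6 -0.18 T [-0.02  0.    0.  ]
held tool mm [ -1.2  -0.5 -47.9] r 31.2 world [ 0.6109 -0.0367  0.0731]
t: 27.95
tool_pos: [0.6107, -0.0354, 0.1741]
tool_rot: [-2.22, -2.221, 0.001]
contact_force: [-0.3, -0.2, -1.0]
opening: 0.0751
t 27.9 pos [ 0.6107 -0.0354  0.1741] yaw 0.01 F [-0.3 -0.2 -1. ] open 0.0751 q6 -0.18 T [ 0.05  0.04 -0.02]
shift mm now-axes [ 388.4 -184.1    4.5] turn deg [-0.08 -0.01  0.01] shift mm after-turn axes [ 388.4 -184.2    4.1]
[294. 156.] 96 [ 0.6149 -0.0296] 0.0242 0.0572
[325. 165.] 95 [ 0.6539 -0.0237] 0.0066 0.0065
[283. 189.] 2016 [ 0.6109 -0.0371] 0.0254 0.0575
[104. 330.] 418 [ 0.4389 -0.2373] 0.0442 0.0188
[200. 367.] 520 [ 0.462  -0.2606] 0.0649 0.0188
[454. 416.] 168 [ 0.8279 -0.3385] 0.0102 0.0089
side [179.  19.] 1974 [0.7494 1.5803] 0.4487 0.0582
side [459.  61.] 2515 [2.7679 0.7544] 0.9879 0.0583
side [214. 173.] 236 [0.4241 0.3536] 0.0317 0.044
side [315. 219.] 135 [ 0.6142 -0.0312] 0.0221 0.0592
side [312. 225.] 100 [ 0.6113 -0.0351] 0.0328 0.0593
side [372. 251.] 118 [ 0.7339 -0.1848] 0.0356 0.0366
side [455. 293.] 3362 [ 0.8388 -0.4217] 0.0747 0.0141
side [308. 314.] 332 [ 0.4548 -0.2597] 0.0702 0.0232
side [362. 351.] 187 [ 0.5095 -0.4356] 0.0294 0.0588
```

The height filter cut off the stack's new top, and the lid seems to have been knocked about 3 cm, so I will re-measure both. On to cup C.

```bash
sed -i 's/b<0.06)/b<0.1)/' meas.py; python3 - <<'E'
from meas import *
im,d,P=cloud("wrist")
for o in cups(im,P): 
    if abs(o[2][0]-.61)<.03 and o[4]>.03: print(*o)
E
python3 -m handwheel '[0.044,-0.021,0,0,0,0, 0.044,-0.021,0,0,0,0, 0.044,-0.021,0,0,0,0, 0.044,-0.021,0,0,0,0, 0.044,-0.021,0,0,0,0, 0.044,-0.021,0,0,0,0, 0.044,-0.021,0,0,0,0, 0.044,-0.021,0,0,0,0, 0.036,-0.016,0,0,0,0, 0,0,0.04,0,0,0, 0,0,0.04,0,0,0, 0,0,0,0,0,0, 0,0,0,0,0,0, 0,0,0,0,0,0]' 0; python3 plan.py 0.4265 0.354 -0.012 0
```

```text
[315. 172.] 4734 [ 0.6108 -0.0354] 0.0688 0.071
[288. 190.] 3533 [ 0.6108 -0.0369] 0.0313 0.0714
t: 29.5
tool_pos: [0.4286, 0.3529, 0.0971]
tool_rot: [2.222, 2.22, 0.004]
contact_force: [-0.1, -0.3, -0.6]
opening: 0.0858
t 29.5 pos [0.4286 0.3529 0.0971] yaw -0.03 F [-0.1 -0.3 -0.6] open 0.0858 q6 0.56 T [ 0.03 -0.01  0.01]
shift mm now-axes [  1.   -2.4 109.1] turn deg [ 0.13 -0.08 -0.03] shift mm after-turn axes [  1.1  -2.1 109.1]
```

Second cup nested: rim at 71.4 mm against 71 expected.

```bash
python3 -m handwheel '[0.001,-0.0022,0.03,0,0,0, 0,0,0.03,0,0,0, 0,0,0.03,0,0,0, 0,0,0,0,0,0, 0,0,0,0,0,0]'; python3 plan.py 0.4265 0.354 -0.0125 0
```

```text
t: 30.0
tool_pos: [0.4264, 0.354, 0.007]
tool_rot: [2.221, 2.221, 0.003]
contact_force: [0.2, -0.9, -0.0]
opening: 0.0851
t 30.0 pos [0.4264 0.354  0.007 ] yaw -0.02 F [ 0.2 -0.9 -0. ] open 0.0851 q6 0.56 T [ 0.01 -0.01  0.01]
shift mm now-axes [ 0.   0.  19.5] turn deg [ 0.11 -0.07 -0.02] shift mm after-turn axes [ 0.   0.1 19.5]
```

```bash
python3 -m handwheel '[0,0,0.01,0,0,0, 0,0,0.0085,0,0,0, 0,0,0,0,0,0, 0,0,0,0,0,0]'; python3 plan.py
python3 -m handwheel '[0,0,0,0,0,0, 0,0,0,0,0,0, 0,0,0,0,0,0, 0,0,0,0,0,0, 0,0,0,0,0,0]' 1 40; python3 plan.py;  python3 -m handwheel '[0,0,-0.03,0,0,0, 0,0,-0.045,0,0,0, 0,0,-0.045,0,0,0, 0,0,0,0,0,0,0,0,0,0,0,0]'; python3 plan.py 0.6110 -0.036 0.1 0; python3 held.py
```

```text
t: 30.4
tool_pos: [0.4251, 0.3535, -0.0134]
tool_rot: [-2.221, -2.222, 0.0]
contact_force: [0.4, 0.4, -0.9]
opening: 0.0855
t 30.4 pos [ 0.4251  0.3535 -0.0134] yaw 0.01 F [ 0.4  0.4 -0.9] open 0.0855 q6 0.56 T [0.01 0.03 0.05]
t: 30.9
tool_pos: [0.4259, 0.3541, -0.0122]
tool_rot: [2.221, 2.221, 0.003]
contact_force: [-1.0, -0.5, 5.9]
opening: 0.0667
t 30.9 pos [ 0.4259  0.3541 -0.0122] yaw 0.01 F [-1.  -0.5  5.9] open 0.0667 q6 0.56 T [ 0.06  0.16 -0.  ]
t: 31.4
tool_pos: [0.4258, 0.3538, 0.1078]
tool_rot: [2.221, 2.221, 0.004]
contact_force: [0.2, 0.4, -1.3]
opening: 0.0664
t 31.4 pos [0.4258 0.3538 0.1078] yaw 0.01 F [ 0.2  0.4 -1.3] open 0.0664 q6 0.56 T [-0.04  0.01  0.01]
shift mm now-axes [-389.8  185.2    7.7] turn deg [ 0.13 -0.07  0.01] shift mm after-turn axes [-389.8  185.2    7.8]
held tool mm [  0.8   0.6 -56.4] r 31.2 world [0.4253 0.3539 0.1621]
```

```bash
python3 -m handwheel '[-0.043,0.0205,0,0,0,0, -0.043,0.0205,0,0,0,0, -0.043,0.0205,0,0,0,0, -0.043,0.0205,0,0,0,0, -0.043,0.0205,0,0,0,0, -0.043,0.0205,0,0,0,0, -0.043,0.0205,0,0,0,0, -0.043,0.0205,0,0,0,0, -0.044,0.0205,0,0,0,0, 0,0,0,0,0,0, 0,0,0.008,0,0,0, 0,0,0,0,0,0, 0,0,0,0,0,0]'; python3 plan.py 0.6110 -0.0365 0.031 0; python3 held.py
```

```text
t: 32.75
tool_pos: [0.6081, -0.0329, 0.0968]
tool_rot: [-2.217, -2.222, 0.003]
contact_force: [-0.0, -0.6, -0.9]
opening: 0.0664
t 32.8 pos [ 0.6081 -0.0329  0.0968] yaw 0.11 F [-0.  -0.6 -0.9] open 0.0664 q6 -0.18 T [-0.01 -0.02 -0.04]
shift mm now-axes [-3.6  3.1 65.7] turn deg [-0.18 -0.04  0.11] shift mm after-turn axes [-3.6  2.9 65.8]
held tool mm [  0.3  -0.8 -53.5] r 31.2 world [ 0.6079 -0.0327  0.1511]
```

```bash
python3 -m handwheel '[-0.0038,0.003,0,0,0,0, 0,0,0.02,0,0,0, 0,0,0.02,0,0,0, 0,0,0.01,0,0,0, 0,0,0,0,0,0, 0,0,0,0,0,0]'; python3 plan.py 0.6108 -0.0365 0.030 0; python3 held.py
```

```text
t: 33.4
tool_pos: [0.6131, -0.0382, 0.0492]
tool_rot: [2.221, 2.221, 0.001]
contact_force: [-0.0, -0.4, -0.6]
opening: 0.0671
t 33.4 pos [ 0.6131 -0.0382  0.0492] yaw 0.03 F [-0.  -0.4 -0.6] open 0.0671 q6 -0.18 T [-0.03  0.03 -0.02]
shift mm now-axes [ 1.7 -2.3 19.2] turn deg [0.04 0.01 0.03] shift mm after-turn axes [ 1.7 -2.3 19.2]
held tool mm [  0.3  -0.7 -53.7] r 31.2 world [ 0.6127 -0.038   0.1035]
```

```bash
python3 -m handwheel '[0.0013,-0.0018,0,0,0,0, 0,0,0.008,0,0,0, 0,0,0.006,0,0,0, 0,0,0.004,0,0,0, 0,0,0,0,0,0, 0,0,0,0,0,0]'; python3 plan.py 0.6108 -0.0365 0.030 0; python3 held.py
```

```text
t: 34.05
tool_pos: [0.6105, -0.037, 0.0303]
tool_rot: [-2.221, -2.221, 0.001]
contact_force: [-0.1, 0.3, -0.7]
opening: 0.0668
t 34.0 pos [ 0.6105 -0.037   0.0303] yaw 0.01 F [-0.1  0.3 -0.7] open 0.0668 q6 -0.18 T [-0.03 -0.04  0.02]
shift mm now-axes [0.5 0.3 0.3] turn deg [-0.06 -0.    0.01] shift mm after-turn axes [0.5 0.3 0.3]
held tool mm [  0.2  -0.4 -54.2] r 31.2 world [ 0.6102 -0.0369  0.0846]
```

```bash
python3 -m handwheel '[0,0,0,0,0,0, 0,0,0,0,0,0, 0,0,0,0,0,0, 0,0,-0.01,0,0,0, 0,0,-0.03,0,0,0, 0,0,-0.05,0,0,0, 0,0,-0.05,0,0,0, 0,0,-0.05,0,0,0,  0,0,-0.05,0,0,0, 0,0,0,0,0,0, 0,0,0,0,0,0]' 0.12; python3 plan.py
python3 - <<'E'
from meas import *
im,d,P=cloud("wrist"); save("w8.png",im)
for o in cups(im,P): print(*o)
z=P[...,2]; m=(z>.08)&(z<.095)&(np.hypot(P[...,0]-.455,P[...,1]+.26)<.1); Q=P[m][:,:2]; print("bar wrist",len(Q),cv2.minAreaRect((Q*1000).astype(np.float32)))
for n in("top","side"):
  im,d,P=cloud(n)
  z=P[...,2]; m=(z>.08)&(z<.095)&(np.hypot(P[...,0]-.455,P[...,1]+.26)<.1); Q=P[m][:,:2]; print("bar",n,len(Q),cv2.minAreaRect((Q*1000).astype(np.float32)))
  if n=="side": save("s8.png",im[60:360,120:520],1.8)
E
```

```text
t: 35.2
tool_pos: [0.6119, -0.0372, 0.2741]
tool_rot: [2.218, 2.218, 0.005]
contact_force: [0.2, 0.8, -0.7]
opening: 0.0754
t 35.2 pos [ 0.6119 -0.0372  0.2741] yaw 0.01 F [ 0.2  0.8 -0.7] open 0.0754 q6 -0.18 T [0.02 0.03 0.02]
[298. 151.] 2974 [ 0.6106 -0.0358] 0.069 0.0711
[302. 129.] 105 [ 0.6395 -0.0027] 0.009 0.0066
[281. 167.] 2561 [ 0.6102 -0.0375] 0.0313 0.0833
[131. 302.] 1059 [ 0.4206 -0.2278] 0.0195 0.0627
[196. 337.] 1653 [ 0.486  -0.2702] 0.0296 0.063
[459. 341.] 82 [ 0.8779 -0.3096] 0.0071 0.0094
[375. 372.] 594 [ 0.756  -0.3692] 0.0205 0.0095
[454. 416.] 167 [ 0.8961 -0.4554] 0.0133 0.0094
bar wrist 0 ((0.0, 0.0), (0.0, 0.0), 0.0)
bar top 251 ((457.01873779296875, -260.79620361328125), (110.0923080444336, 14.58170223236084), 77.19066619873047)
bar side 210 ((455.14385986328125, -259.9533386230469), (107.8895263671875, 14.368800163269043), 77.27202606201172)
```

View pics/s8.png

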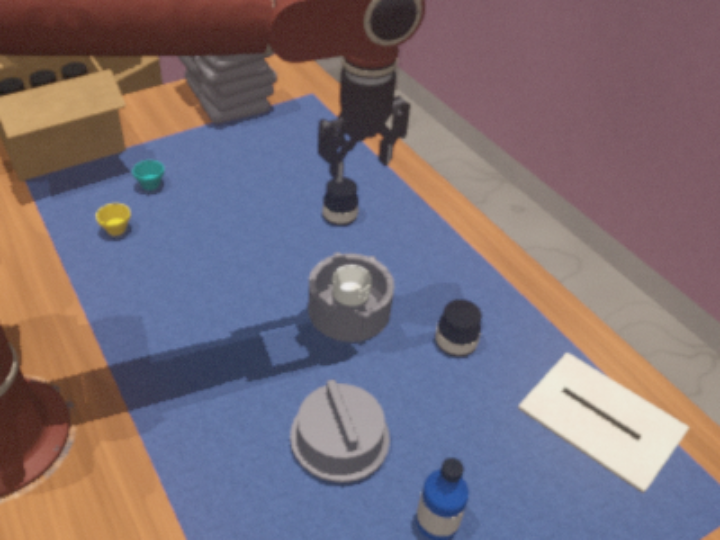

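The picture shows the stack in the tub at (350,285), rim 83 mm as expected, with no white cup left. The lid stands at (340,430), knocked to about (0.456,-0.261) but still at 77°. Next I fetch it.

```bash
python3 plan.py 0.456 -0.261 0.17 -12.8; python3 -m handwheel '[0,0,0,0,0,6.4, 0,0,0,0,0,6.4, 0,0,0,0,0,0]' 0.4; python3 plan.py 0.456 -0.261 0.17 -12.8
```

```text
t 35.4 pos [ 0.6099 -0.0368  0.2686] yaw 0.01 F [ 0.4  0.  -0.1] open 0.0751 q6 -0.18 T [ 0.02  0.   -0.01]
shift mm now-axes [-224.2 -153.6   99. ] turn deg [-1.800e-01 -1.000e-02  1.281e+01] shift mm after-turn axes [-252.7 -100.4   98.6]
t: 35.65
tool_pos: [0.6099, -0.0369, 0.2682]
tool_rot: [-2.453, -1.959, 0.004]
contact_force: [-0.1, -0.1, -0.4]
opening: 0.0513
t 35.6 pos [ 0.6099 -0.0369  0.2682] yaw -12.78 F [-0.1 -0.1 -0.4] open 0.0513 q6 0.04 T [-0.02 -0.01  0.01]
shift mm now-axes [-252.6 -100.2   98.7] turn deg [-0.22  0.01  0.02] shift mm after-turn axes [-252.7 -100.5   98.2]
```

```bash
python3 -m handwheel '[-0.042,-0.0167,0,0,0,0, -0.042,-0.0167,0,0,0,0, -0.042,-0.0167,0,0,0,0, -0.042,-0.0167,0,0,0,0, -0.042,-0.0167,0,0,0,0, -0.042,-0.0167,0,0,0,0, 0,0,0.04,0,0,0, 0,0,0.04,0,0,0, 0,0,0.018,0,0,0, 0,0,0,0,0,0, 0,0,0,0,0,0, 0,0,0,0,0,0]'; python3 plan.py; python3 lidm.py w9.png 0.08 0.1;python3 plan.py 0.456 -0.261 0.03 -12.8
```

```text
t: 36.85
tool_pos: [0.4582, -0.2611, 0.1744]
tool_rot: [2.452, 1.96, 0.001]
contact_force: [0.5, 0.0, -0.1]
opening: 0.0516
t 36.9 pos [ 0.4582 -0.2611  0.1744] yaw -12.74 F [ 0.5  0.  -0.1] open 0.0516 q6 -0.44 T [ 0.04 -0.01 -0.01]
bar [ 266  126   20  139 2473] centre 455.7513732910156 -260.2158203125 (109.63886260986328, 13.994339942932129) 77.23917388916016 z [0.0854 0.0874 0.0886]
mean [ 0.45672468 -0.25606877  0.08725537] angle 77.08015227694374
t 36.9 pos [ 0.4584 -0.2612  0.1747] yaw -12.74 F [ 0.7 -0.6  0. ] open 0.0509 q6 -0.44 T [-0.03  0.01 -0.02]
shift mm now-axes [-1.000e-01 -2.800e+00  1.447e+02] turn deg [0.17 0.08 0.06] shift mm after-turn axes [ -0.3  -2.4 144.7]
```

```bash
python3 -m handwheel '[0,-0.0025,0.04,0,0,0, 0,0,0.04,0,0,0, 0,0,0.03,0,0,0, 0,0,0.015,0,0,0, 0,0,0,0,0,0, 0,0,0,0,0,0]'; python3 plan.py 0.4558 -0.2605 0.0295 -12.8
```

```text
t: 37.5
tool_pos: [0.4561, -0.2609, 0.0495]
tool_rot: [2.453, 1.959, 0.001]
contact_force: [-0.8, -0.5, 0.3]
opening: 0.0513
t 37.5 pos [ 0.4561 -0.2609  0.0495] yaw -12.77 F [-0.8 -0.5  0.3] open 0.0513 q6 -0.44 T [0.02 0.   0.03]
shift mm now-axes [ 0.3 -0.5 20. ] turn deg [0.14 0.07 0.03] shift mm after-turn axes [ 0.3 -0.4 20. ]
```

```bash
python3 -m handwheel '[0,0,0.01,0,0,0, 0,0,0.009,0,0,0, 0,0,0,0,0,0, 0,0,0,0,0,0]'; python3 plan.py 0.4558 -0.2605 0.0295 -12.8; python3 -m handwheel '[0,0,0,0,0,0, 0,0,0,0,0,0, 0,0,0,0,0,0, 0,0,0,0,0,0, 0,0,0,0,0,0, 0,0,0,0,0,0, 0,0,0,0,0,0]' 1 80; python3 plan.py
python3 -m handwheel '[0,0,-0.03,0,0,0, 0,0,-0.05,0,0,0, 0,0,-0.05,0,0,0, 0,0,0,0,0,0, 0,0,0,0,0,0]'; python3 plan.py 0.6104 -0.0362 0.14 -12.7
```

```text
t: 37.9
tool_pos: [0.4547, -0.2599, 0.0284]
tool_rot: [-2.455, -1.96, 0.0]
contact_force: [-0.8, 0.6, -0.0]
opening: 0.0514
t 37.9 pos [ 0.4547 -0.2599  0.0284] yaw -12.79 F [-0.8  0.6 -0. ] open 0.0514 q6 -0.44 T [-0.01 -0.04 -0.  ]
shift mm now-axes [-0.3  1.2 -1.1] turn deg [-0.03 -0.01  0.01] shift mm after-turn axes [-0.3  1.2 -1.1]
t: 38.6
tool_pos: [0.4553, -0.2603, 0.0292]
tool_rot: [2.454, 1.96, 0.0]
contact_force: [-0.4, 0.9, 4.7]
opening: 0.0126
t 38.6 pos [ 0.4553 -0.2603  0.0292] yaw -12.79 F [-0.4  0.9  4.7] open 0.0126 q6 -0.44 T [-0.    0.05  0.05]
t: 39.1
tool_pos: [0.4548, -0.26, 0.1586]
tool_rot: [2.455, 1.96, 0.0]
contact_force: [-1.0, 0.1, -4.3]
opening: 0.0124
t 39.1 pos [ 0.4548 -0.26    0.1586] yaw -12.79 F [-1.   0.1 -4.3] open 0.0124 q6 -0.44 T [ 0.04  0.02 -0.01]
shift mm now-axes [252.7 102.1  18.6] turn deg [ 0.02  0.02 -0.09] shift mm after-turn axes [252.5 102.6  18.6]
```

```bash
python3 -m handwheel '[0.042,0.017,0,0,0,0, 0.042,0.017,0,0,0,0, 0.042,0.017,0,0,0,0, 0.042,0.017,0,0,0,0, 0.042,0.017,0,0,0,0, 0.042,0.017,0,0,0,0, 0,0,0.01,0,0,0, 0,0,0,0,0,0, 0,0,0,0,0,0, 0,0,0,0,0,0]'; python3 plan.py 0.6105 -0.0362 0.115 -12.7
python3 - <<'E'
from h import *
im,d,P=cloud("wrist"); save("w10.png",im); z=P[...,2]-ctrl.get_obs()["tool_pos"][2]
m=(z>.052)&(z<.064)&(d>.1)&(np.hypot(P[...,0]-.61,P[...,1]+.036)<.08)
Q=P[m]; print("bar part",len(Q), cv2.minAreaRect((Q[:,:2]*1000).astype(np.float32)))
E
```

```text
t: 40.1
tool_pos: [0.609, -0.0378, 0.1473]
tool_rot: [-2.455, -1.957, 0.003]
contact_force: [0.2, -0.7, -2.8]
opening: 0.0127
t 40.1 pos [ 0.609  -0.0378  0.1473] yaw -12.88 F [ 0.2 -0.7 -2.8] open 0.0127 q6 0.04 T [ 0.03  0.   -0.03]
shift mm now-axes [ 1.9  1.2 32.3] turn deg [-0.13  0.02 -0.18] shift mm after-turn axes [ 1.9  1.1 32.3]
bar part 9560 ((610.2298583984375, -32.760658264160156), (38.524166107177734, 98.18377685546875), 2.064995050430298)
```

```bash
python3 -m handwheel '[0.0022,0.0012,0.015,0,0,-0.1, 0,0,0.015,0,0,0, 0,0,0.005,0,0,0, 0,0,0,0,0,0, 0,0,0,0,0,0]'; python3 plan.py 0.6106 -0.0355 0.0862 -12.7
```

```text
t: 40.65
tool_pos: [0.6117, -0.035, 0.1133]
tool_rot: [-2.453, -1.962, 0.0]
contact_force: [0.3, -0.9, -3.1]
opening: 0.0128
t 40.6 pos [ 0.6117 -0.035   0.1133] yaw -12.70 F [ 0.3 -0.9 -3.1] open 0.0128 q6 0.04 T [ 0.02 -0.03 -0.05]
shift mm now-axes [-0.7 -1.  27.1] turn deg [-0.03  0.    0.  ] shift mm after-turn axes [-0.7 -1.  27.1]
```

Now I let the plug into the bore, in small steps.

```bash
python3 -m handwheel '[-0.0007,-0.001,0.003,0,0,0, 0,0,0.004,0,0,0, 0,0,0.003,0,0,0, 0,0,0,0,0,0, 0,0,0,0,0,0]'; python3 plan.py 0.6106 -0.0355 0.0862 -12.7
python3 -m handwheel '[0,0,0.003,0,0,0, 0,0,0.003,0,0,0, 0,0,0.003,0,0,0, 0,0,0,0,0,0]'; python3 plan.py 0.6106 -0.0355 0.0862 -12.7
```

```text
t: 41.15
tool_pos: [0.6106, -0.0354, 0.1035]
tool_rot: [-2.453, -1.962, 0.0]
contact_force: [0.8, -0.0, -3.2]
opening: 0.0122
t 41.1 pos [ 0.6106 -0.0354  0.1035] yaw -12.69 F [ 0.8 -0.  -3.2] open 0.0122 q6 0.04 T [-0.05  0.02  0.02]
shift mm now-axes [-0.1  0.  17.3] turn deg [-0.01  0.    0.01] shift mm after-turn axes [-0.1 -0.  17.3]
t: 41.55
tool_pos: [0.6102, -0.0354, 0.0937]
tool_rot: [-2.453, -1.962, 0.002]
contact_force: [-0.6, 0.5, -4.2]
opening: 0.0122
t 41.5 pos [ 0.6102 -0.0354  0.0937] yaw -12.69 F [-0.6  0.5 -4.2] open 0.0122 q6 0.04 T [ 0.02 -0.04 -0.  ]
shift mm now-axes [-0.   0.5  7.5] turn deg [-0.08  0.    0.01] shift mm after-turn axes [-0.   0.5  7.5]
```

```bash
python3 -m handwheel '[0,0,0.003,0,0,0, 0,0,0.003,0,0,0, 0,0,0.001,0,0,0, 0,0,0,0,0,0, 0,0,0,0,0,0]'; python3 plan.py 0.6106 -0.0355 0.0862 -12.7
python3 -m handwheel '[0,0,0.001,0,0,0, 0,0,0,0,0,0, 0,0,0,0,0,0]'; python3 plan.py
```

```text
t: 42.05
tool_pos: [0.6107, -0.0355, 0.0876]
tool_rot: [2.453, 1.962, 0.0]
contact_force: [0.7, -0.5, -3.6]
opening: 0.0127
t 42.0 pos [ 0.6107 -0.0355  0.0876] yaw -12.69 F [ 0.7 -0.5 -3.6] open 0.0127 q6 0.04 T [-0.01  0.01 -0.02]
shift mm now-axes [-0.1 -0.1  1.4] turn deg [0.   0.   0.01] shift mm after-turn axes [-0.1 -0.1  1.4]
t: 42.35
tool_pos: [0.6107, -0.0355, 0.0867]
tool_rot: [2.453, 1.962, 0.0]
contact_force: [1.2, -0.1, -3.2]
opening: 0.0124
t 42.4 pos [ 0.6107 -0.0355  0.0867] yaw -12.69 F [ 1.2 -0.1 -3.2] open 0.0124 q6 0.04 T [-0.02 -0.   -0.  ]
```

```bash
python3 -m handwheel '[0,0,0.0006,0,0,0, 0,0,0.0006,0,0,0, 0,0,0,0,0,0, 0,0,0,0,0,0]'; python3 plan.py
python3 -m handwheel '[0,0,0.0005,0,0,0, 0,0,0,0,0,0, 0,0,0,0,0,0]'; python3 plan.py
```

```text
t: 42.75
tool_pos: [0.6109, -0.0355, 0.0862]
tool_rot: [2.453, 1.962, 0.0]
contact_force: [-2.9, 0.8, 2.3]
opening: 0.0128
t 42.8 pos [ 0.6109 -0.0355  0.0862] yaw -12.69 F [-2.9  0.8  2.3] open 0.0128 q6 0.04 T [ 0.05  0.5  -0.01]
t: 43.05
tool_pos: [0.6109, -0.0355, 0.0862]
tool_rot: [2.453, 1.962, 0.0]
contact_force: [-4.5, 0.3, 5.3]
opening: 0.0121
t 43.0 pos [ 0.6109 -0.0355  0.0862] yaw -12.69 F [-4.5  0.3  5.3] open 0.0121 q6 0.04 T [0.11 0.77 0.03]
```

Fully down: z is 0.0862, the same as when it was locked, with a light push. Now I turn it clockwise.

```bash
python3 -m handwheel '[0,0,0,0,0,5, 0,0,0,0,0,5, 0,0,0,0,0,5, 0,0,0,0,0,5, 0,0,0,0,0,0]'; python3 plan.py
python3 -m handwheel '[0,0,0,0,0,5, 0,0,0,0,0,5, 0,0,0,0,0,5, 0,0,0,0,0,5, 0,0,0,0,0,5, 0,0,0,0,0,4.5, 0,0,0,0,0,0, 0,0,0,0,0,0]'; python3 plan.py
```

```text
t: 43.55
tool_pos: [0.612, -0.0357, 0.0862]
tool_rot: [2.755, 1.505, 0.004]
contact_force: [0.7, -0.0, 2.8]
opening: 0.0121
t 43.5 pos [ 0.612  -0.0357  0.0862] yaw -32.71 F [ 0.7 -0.   2.8] open 0.0121 q6 0.39 T [ 0.02  0.17 -0.22]
t: 44.35
tool_pos: [0.6119, -0.0356, 0.0862]
tool_rot: [3.048, 0.758, 0.004]
contact_force: [1.0, 0.2, 5.9]
opening: 0.0124
t 44.4 pos [ 0.6119 -0.0356  0.0862] yaw -62.08 F [1.  0.2 5.9] open 0.0124 q6 0.90 T [ 0.06  0.1  -0.25]
```

```bash
python3 -m handwheel '[0,0,0,0,0,1, 0,0,0,0,0,0.6, 0,0,0,0,0,0]'; python3 plan.py
python3 -m handwheel '[0,0,0,0,0,0.6, 0,0,0,0,0,0.6, 0,0,0,0,0,0]'; python3 plan.py
```

```text
t: 44.65
tool_pos: [0.6118, -0.0353, 0.0862]
tool_rot: [3.058, 0.719, 0.004]
contact_force: [0.1, 1.7, 6.1]
opening: 0.0122
t 44.6 pos [ 0.6118 -0.0353  0.0862] yaw -63.55 F [0.1 1.7 6.1] open 0.0122 q6 0.93 T [0.21 0.13 0.47]
t: 44.95
tool_pos: [0.6116, -0.0346, 0.0862]
tool_rot: [-3.065, -0.688, -0.003]
contact_force: [-0.6, 2.2, 6.4]
opening: 0.0127
t 45.0 pos [ 0.6116 -0.0346  0.0862] yaw -64.69 F [-0.6  2.2  6.4] open 0.0127 q6 0.95 T [0.53 0.18 0.78]
```

```bash
python3 -m handwheel '[0,0,0,0,0,1, 0,0,0,0,0,0, 0,0,0,0,0,0]'; python3 plan.py; python3 - <<'E'
from h import *
im,d,P=cloud("wrist"); T=P; o=ctrl.get_obs(); z=P[...,2]; m=(z>.14)&(z<.152)&(d>.15)&(np.hypot(P[...,0]-.61,P[...,1]+.036)<.08); Q=P[m][:,:2]; print(len(Q),cv2.minAreaRect((Q*1000).astype(np.float32)))
E
```

```text
t: 45.25
tool_pos: [0.6115, -0.0345, 0.0862]
tool_rot: [-3.07, -0.664, -0.003]
contact_force: [-0.7, 3.0, 6.2]
opening: 0.0126
t 45.2 pos [ 0.6115 -0.0345  0.0862] yaw -65.58 F [-0.7  3.   6.2] open 0.0126 q6 0.97 T [0.52 0.23 1.31]
288 ((578.4308471679688, -51.43205261230469), (14.5853271484375, 14.053943634033203), 26.39638900756836)
```

The torque has climbed to 1.3 N m, so the lid is at the stop. I release and check.

```bash
python3 -m handwheel '[0,0,-0.0005,0,0,0, 0,0,0,0,0,0, 0,0,0,0,0,0, 0,0,0,0,0,0, 0,0,-0.02,0,0,0, 0,0,-0.04,0,0,0, 0,0,-0.05,0,0,0, 0,0,-0.05,0,0,0, 0,0,-0.04,0,0,0, 0,0,0,0,0,0, 0,0,0,0,0,0, 0,0,0,0,0,0]' 0.4; python3 plan.py; python3 lidm.py w11.png 0.135 0.16
python3 - <<'E'
from h import *
for n in("top","side"):
  im,d,P=cloud(n); z=P[...,2]; m=(z>.137)&(z<.152)&(np.hypot(P[...,0]-.61,P[...,1]+.036)<.07); Q=P[m]; print(n,len(Q),cv2.minAreaRect((Q[:,:2]*1000).astype(np.float32)),np.median(Q[:,2]))
  hgt=(z>0.03)&(P[...,0]<.9)&(P[...,0]>.3)&(abs(P[...,1])<.55)&(z<.17); k,l,s,c=cv2.connectedComponentsWithStats(hgt.astype(np.uint8))
  for i in range(1,k):
    if s[i,4]>100: Q=P[l==i]; print("obj",c[i].round(),s[i,4],Q.mean(0).round(3))
E
```

```text
t: 46.5
tool_pos: [0.6099, -0.0354, 0.2832]
tool_rot: [-3.072, -0.653, 0.005]
contact_force: [-0.1, -0.2, -1.1]
opening: 0.0507
t 46.5 pos [ 0.6099 -0.0354  0.2832] yaw -66.00 F [-0.1 -0.2 -1.1] open 0.0507 q6 0.97 T [ 0.   -0.01  0.01]
bar [ 269  118   21  120 1828] centre 612.5383911132812 -34.882484436035156 (109.18782806396484, 14.000053405761719) 26.316112518310547 z [0.1424 0.1443 0.1457]
mean [ 0.61548259 -0.03348747  0.14420391] angle 26.28518521772895
top 59 ((628.0850830078125, -28.522409439086914), (32.27246856689453, 14.21423625946045), 27.62702751159668) 0.14368078353527516
obj [348. 130.] 589 [ 0.728 -0.185  0.067]
obj [203. 134.] 635 [0.725 0.193 0.066]
obj [298. 160.] 568 [ 0.637 -0.051  0.12 ]
obj [450. 210.] 647 [ 0.507 -0.425  0.1  ]
obj [ 96. 251.] 209 [0.426 0.477 0.038]
obj [ 47. 277.] 182 [0.36  0.546 0.162]
obj [134. 290.] 143 [0.326 0.374 0.038]
side 151 ((611.08349609375, -35.02859115600586), (110.75772094726562, 15.109003067016602), 26.635637283325195) 0.14522840973002712
obj [202. 154.] 108 [0.425 0.478 0.038]
obj [309. 169.] 356 [0.722 0.186 0.062]
obj [315. 217.] 2084 [ 0.595 -0.058  0.099]
obj [375. 239.] 535 [ 0.725 -0.193  0.063]
obj [366. 336.] 856 [ 0.499 -0.444  0.097]
```

View pics/w11.png

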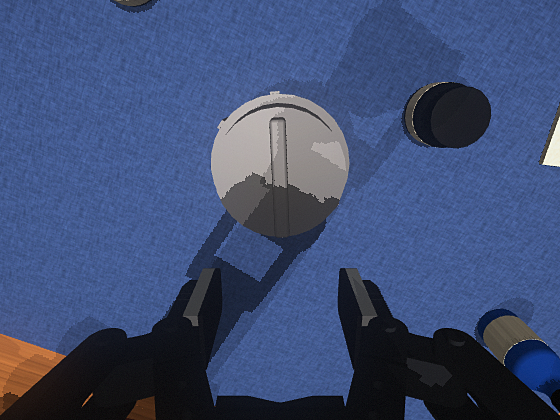

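The lid is down and locked at (280,165). Its bar is at 26.3° against 27.1° at the start, so it is turned slightly past the original locked position, at the stop. The bar height is the same, and the jars and bottle have not moved. Handing in.

```bash
python3 -c "
from station import ctrl
print(ctrl.finish_job())"
```

```text
the job is handed in; nothing more can be done
None
```

The tub is packed and the lid is locked on again. The job was handed in at about 46 s of the 210 s allowed, and no verdict was reported.

- **Cups:** I turned the lid anticlockwise, lifted it off and stood it on the table. Then I nested all three white cups. Their rims read 59, 71 and 83 mm, as expected for one stack in the moulded cup. The overview picture taken before the lid went back showed no loose white cup left.
- **Lid:** It went down freely through the slots to the same height as before. I turned it clockwise until the torque rose to 1.3 N m, then let go. The bar ended at 26.3° by the wrist camera and 26.6° by the side one, against 27.1° before I opened the tub. That is about 0.5 to 0.8° past the starting place, where the description puts the stop 1 to 2° beyond it.
- **Bystanders:** The jars and the bottle read the same positions as at the start, within a few millimetres.

**What went wrong or disagreed:**
- The real fingertips sit about 38 mm behind the reported TCP, so the first grasp of the bar closed on air above it. I corrected for that from then on.
- The lid was knocked about 3 cm while it stood on the table, so I measured it again before fetching it.
- The last top-camera reading of the bar was partly hidden by the arm: it gave 27.6° and only a third of the bar.

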